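# Let the tester's lid down onto its case without a bang

## Robot

A 7-joint arm with a two-finger parallel gripper is mounted at the origin on the work surface. World frame = base frame: x ahead of the robot, y to its left, z up, the work surface at z = 0. Lengths are in m, angles in rad, forces in N, time in s.
With the tool pointing down it reaches from about 0.4 to 0.85 m from the base axis. Payload 4.5 kg.
Tool frame: the origin (TCP) lies at the very end of the fingers, on their centre line; the grasp point (between the pads) lies env.grip_depth behind it (env.grip_depth is the distance from the TCP to the grasp point, in m); z points along the fingers, y is the line along which they close (so a half turn about z gives the same grasp; the last joint's range is limited). The gripper opens to 88 mm and grips with 3 to 60 N. Pads are 18 mm wide; open, the fingers measure 123 mm over their backs; the gripper's body (75 mm by 187 mm) begins 45 mm behind the grasp point.
Start: joints at [1.253, 0.689, -0.195, 1.565, 0.157, 0.902, -0.215], TCP at [0.215, -0.587, 0.239] pointing down, gripper open.
Joint ranges: [-3.01, 3.01], [-0.46, 2.08], [-1.47, 1.51], [0.13, 2.56], [-1, 4.14], [0.04, 2.09], [-2.66, 2.66]. Speed limits (rad/s): [2.57, 2.57, 3.14, 3.14, 3.14, 3.14, 3.14].

## Interface

Orientations are given as a 3x3 rotation matrix whose columns are the frame's x, y, z axes.
In Python, from station import env gives the robot as it stands. The module is installed in compiled form; this text tells all that it offers.
- The arm moves only by the tool carry_out, never from a script. Its argument "series" is a list of rows, each an object of numbers: "ax", "ay", "az": the turn, a rotation vector about the tool's x, y, z in degrees; "tx", "ty", "tz": the shift along the tool's x, y, z in cm; "claw": the gripper's target within -1 to 1 (fully open at 1, half-way at 0, shut at -1). In form: [{"ax": .., "ay": .., "az": .., "tx": .., "ty": .., "tz": .., "claw": ..}, ...]. A call has 1 to 12 rows; each row shifts and turns the commanded pose from where the row before left it, along the tool's axes as they then stand; what a row does not reach is not made up. A row lasts 1/10 s, in which the tool goes at most 50 mm and 8.59 degrees, less where a joint would pass 70% of its speed; a pose out of reach is approached as far as the arm can. A call with a gripper value outside its range is refused whole. The fingers move at their own pace and stop on an object; "force" is the grip in N (left out, the last holds). Time passes only in rows, so rows that do not move let the fingers close. It gives the time, the measured TCP pose, the force, the opening and the grip force at its end, in the units of the state.
- env.get_obs(): the state, without advancing time (a new reading comes with each control period).
- env.snapshot(name): name is "side" or "top"; returns the picture (480x640x3 uint8, blue, green, red); there is no depth.
- env.calibration(name): a dict with "fx", "fy", "cx", "cy" (pixels), "R" (3x3) and "t" (3): a world point X has camera coordinates R X + t. Camera axes: x right, y down, z forward; pixel columns grow to the right and rows downward; lengths in m; the calibration is good to about 2 mm. A picture is of the moment at which its call begins. calibration takes no time and is no camera call.
- env.job_done(): hands the job in; it is judged then, once.
The state is a dict: "t": time; "qpos": joint angles; "joint_vel": joint speeds; "tau": joint torques, N m; "eef_pos": TCP position; "orientation": TCP orientation; "contact_force": force on the tool from outside, world axes, zero at the start; "torque": the same for the moment, N m; "finger_gap": opening from 0.0 (shut) to 1.0 (fully open); "finger_force": force on a finger pad.
Only numpy, scipy, OpenCV 4.12 (cv2) and the standard library are available. Lean on these libraries where they do the work, as an engineer would, in place of code of your own. Each camera call takes 0.05 s, during which the arm holds its last target. There are 200 camera calls.

## Task

Close the yellow lid of the starter tester on the bench: tip it forward off its stop, catch it on a finger as it comes over, and let it down gently on the finger until it is fully shut, then take the finger away. Do not let it drop or slam, as the glass meter inside would crack. Do not pinch the lid, do not lift or shove the case, and leave everything else on the bench where it lies.

Things in the scene. Friction and masses are not known exactly. Their poses are not given: they have to be found in the camera images.
- case: portable starter tester in a black case, loose on the bench on rubber feet (4.2 kg): 145 mm deep (its x), 250 mm wide (its y), 90 mm high to the rim. Origin: centre of its underside; z up. Its front, with two hanging latches, faces its -x, roughly towards the robot; the hinge runs along its far (+x) top rim. Inside are a panel, knobs and a glass meter, all below the rim.
- lid: yellow lid, a flat slab 145 mm from hinge to front, 250 mm wide, 18 mm thick (outside ribs add 2.5 mm), about 0.45 kg. Origin: on the hinge line, at its middle; in its own frame it runs to -x and its thickness to +z, the grey-lined underside at z = 0. Shut, its axes are the case's; open, it stands up, underside facing the robot, outside facing away.
- lip (a point): middle of the front edge of the lid's black lip, on its underside, 175 mm from the hinge line. The lip, 100 mm wide and 5 mm thick, flush with the underside, sticks out 30 mm beyond the middle of the lid's front edge. Shut, it overhangs the case front by 30 mm, the 92 mm below it free down to the bench: a finger can carry it from below until the lid is fully shut.
- hinge (a point): middle of the hinge line: 72.5 mm behind (+x of) the case's centre, 92 mm above the bench
- lid_angle (a joint): lid angle, rad: 0 shut, 1.57 upright, 1.65 leaning back on its stop (starts there or sinks back to it). Balances at about 1.45; below that it falls forward. A worn hinge damper (0.44 N m s/rad) draws the fall out to 4 or 5 s, but it lands hard at about 0.75 rad/s (0.13 m/s at the lip), even from 2 cm. Below half that speed it lands softly. 1 to 3 N at the lip carry or tip it; 20 N would bend it.
- end_bracket: bystander: aluminium end bracket, 76 mm across, 22 mm high, lying in front of the case to one side; origin under its centre
- screwdriver: bystander: screwdriver with yellow handle, 220 mm long, 26 mm thick, lying beside the case; origin under its centre
- solenoid: bystander: starter solenoid, a dark cylinder 48 mm thick and 130 mm long with its studs and plunger, lying beside the case; origin under its middle
- hammer: bystander: hammer with a wooden handle, 245 mm long, 40 mm high, lying behind the case; origin under its middle
- tray: bystander: steel tray 200 x 300 x 28 mm with an armature (52 mm high) and a brush plate in it, on the left; origin under its centre
- armature: bystander: armature in the tray, 135 mm long; origin under its middle
- starter: bystander: starter motor, about 200 mm long and 125 mm high, on the right; origin under its middle
- brush_plate: bystander: round brush plate in the tray, 60 mm across, 20 mm high; origin under its centre

How it is judged:
By the outcome, as a careful person would: the job done as asked, in the order asked, and still so for the second after the job is handed in, with the robot touching nothing.
It also fails if it takes over 50 s, if anything falls off the work surface, if the arm or the gripper's body presses on something with over 40 N, if the wrist force passes 120 N, or if a joint passes its speed limit or range.

## Working session

There is one attempt and no reset: what is moved stays moved. The work goes in short steps, Python scripts to look and compute and a tool call to move; the robot and the scene stay as the last step left them, time stands still between calls to the robot, and variables do not carry over. Pictures are saved under pics/ and viewed, at most 10 in all, crops included, and the job is handed in when it is done.

Besides the shell and the picture viewer there is one more tool, called after "Request:" as name([rows], argument=value, ...), one row to a line, values as JSON. carry_out: Moves the arm, as the interface text tells. Its arguments: {"type":"object","properties":{"series":{"type":"array","items":{"type":"object","properties":{"ax":{"type":"number"},"ay":{"type":"number"},"az":{"type":"number"},"tx":{"type":"number"},"ty":{"type":"number"},"tz":{"type":"number"},"claw":{"type":"number"}}}},"force":{"type":"number"}},"required":["series"]}

```bash
mkdir -p pics; python3 - <<'E'
from station import env
import cv2,numpy as np
np.set_printoptions(precision=4,suppress=True)
for n in("side","top"):
    cv2.imwrite(f"pics/{n}0.png",env.snapshot(n)); c=env.calibration(n)
    print(n,c['fx'],c['fy'],c['cx'],c['cy'],'pos',-np.array(c['R']).T@np.array(c['t']),'fwd',np.array(c['R'])[2])
o=env.get_obs();print(o['t'],o['eef_pos'],o['orientation'],o['contact_force'],o['finger_gap'],env.grip_depth)
E
```

```text
side 525.309258474238 525.309258474238 313.2101835187776 238.89790052331037 pos [0.0612 0.9694 1.1436] fwd [ 0.3527 -0.6157 -0.7046]
top 550.0062534475883 550.0062534475883 323.20906419644706 242.6765708558204 pos [0.3746 0.0251 1.4968] fwd [ 0.161   0.0189 -0.9868]
0.1 [ 0.2151 -0.5862  0.238 ] [[ 0.9387  0.3446 -0.0007]
 [ 0.3446 -0.9387  0.0015]
 [-0.0001 -0.0016 -1.    ]] [-0.0265  0.4843 -0.0571] 1.0042483863658422 0.0187
```

View pics/side0.png

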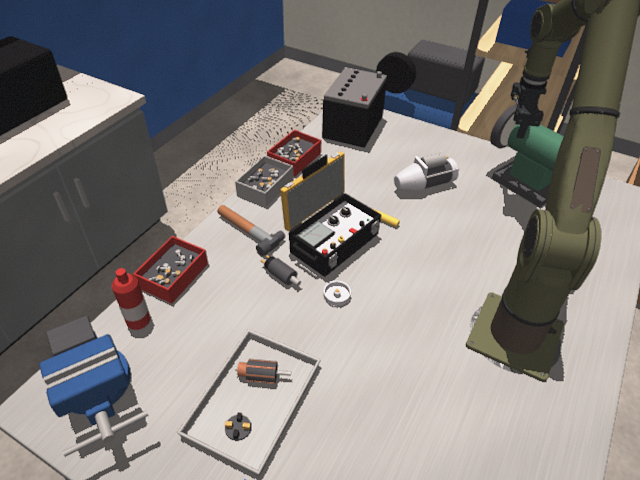

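View pics/top0.png

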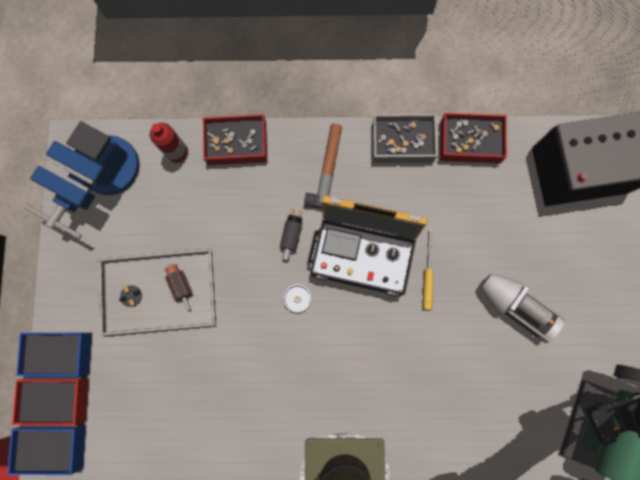

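The side view shows the case around (335,235) with the lid standing behind it. In the top view the case front rim runs about (310,273)-(405,293), and the yellow lid edge about (323,200)-(425,222). I'll zoom in for precise corners.

```bash
python3 - <<'E'
import cv2,numpy as np
t=cv2.imread('pics/top0.png')[185:305,280:440]; s=cv2.imread('pics/side0.png')[145:285,265:425]
cv2.imwrite('pics/tz.png',cv2.resize(t,None,fx=5,fy=5,interpolation=cv2.INTER_CUBIC))
cv2.imwrite('pics/sz.png',cv2.resize(s,None,fx=4.25,fy=4.25,interpolation=cv2.INTER_CUBIC))
E
```

```text
(no output)
```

View pics/tz.png

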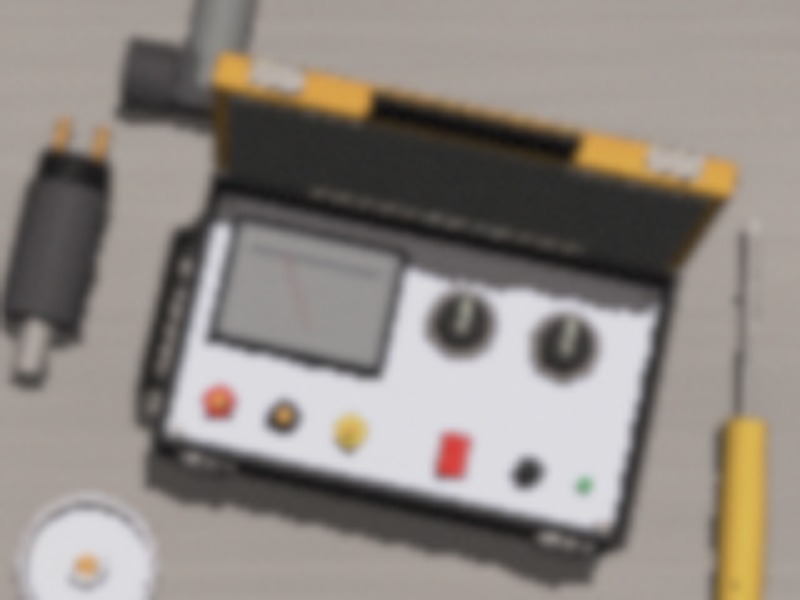

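View pics/sz.png

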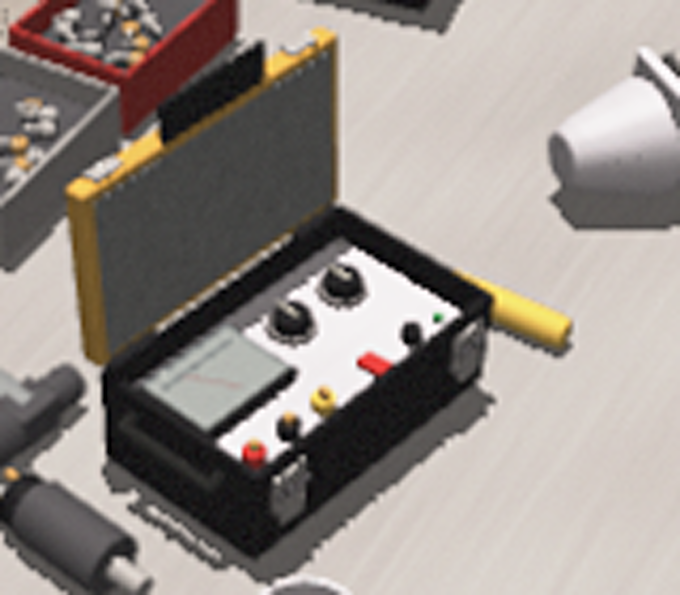

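In the zoomed top view the rim corners are at about (160,440), (612,545), (675,272) and (210,182), and the lip's dark strip runs (372,95)-(580,150). In the zoomed side view the lip's free edge runs (160,97)-(265,42). Next I'll cast rays.

```bash
cat > h.py <<'E'
from station import env
import numpy as np
np.set_printoptions(precision=4,suppress=True)
def ray(n,p):
    c=env.calibration(n);R=np.array(c['R']);o=-R.T@np.array(c['t'])
    d=R.T@np.array([(p[0]-c['cx'])/c['fx'],(p[1]-c['cy'])/c['fy'],1]);return o,d/np.linalg.norm(d)
def onz(n,p,z):
    o,d=ray(n,p);return o+d*(z-o[2])/d[2]
def tri(p,q):
    o,d=ray('top',p);a,b=ray('side',q)
    s=np.linalg.lstsq(np.c_[d,-b],a-o,rcond=None)[0];P,Q=o+d*s[0],a+b*s[1];return (P+Q)/2,np.linalg.norm(P-Q)
def proj(n,X):
    c=env.calibration(n);v=np.array(c['R'])@X+np.array(c['t']);return np.array([c['fx']*v[0]/v[2]+c['cx'],c['fy']*v[1]/v[2]+c['cy']])
E
python3 - <<'E'
from h import *
T=lambda u,v:(280+u/5,185+v/5)
S=lambda u,v:(265+u/4.25,145+v/4.25)
C=[onz('top',T(*p),.09) for p in((160,440),(612,545),(675,272),(210,182))]
for c in C:print(c)
print([np.linalg.norm(C[i]-C[(i+1)%4]) for i in range(4)])
D=[onz('side',S(*p),.09) for p in((490,298),(340,208))]; print('side FR,BR',D)
print('tri lid corners L,R', tri(T(217,55),S(68,188)), tri(T(735,165),S(335,32)))
print('lip free corners', tri(T(372,95),S(160,97)), tri(T(580,138),S(265,42)))
import math
y=-(np.array(C[1])-C[0]); print('yaw from y axis',math.atan2(-y[0],y[1]))
E
```

```text
[0.5253 0.0808 0.09  ]
[ 0.4712 -0.1497  0.09  ]
[ 0.6121 -0.1854  0.09  ]
[0.6604 0.0552 0.09  ]
[np.float64(0.23677013646202227), np.float64(0.14535446101933033), np.float64(0.24541633783289452), np.float64(0.13753527294911705)]
side FR,BR [array([ 0.4678, -0.1415,  0.09  ]), array([ 0.6044, -0.1738,  0.09  ])]
tri lid corners L,R (array([0.6931, 0.0488, 0.2279]), np.float64(0.0013573435333914562)) (array([ 0.6352, -0.197 ,  0.2225]), np.float64(0.01186956699238325))
lip free corners (array([ 0.6658, -0.0226,  0.2648]), np.float64(0.0009506682781141321)) (array([ 0.6446, -0.1191,  0.2573]), np.float64(0.003934764715610961))
yaw from y axis -0.23026905020338648
```

Request:
carry_out([
  {"tz": -4,"az": 8,"claw": -1},
  {"tz": -4,"az": 8,"claw": -1},
  {"tz": -4,"az": 8,"claw": -1},
  {"az": 8.5,"claw": -1},
  {"ay": 7,"claw": -1},
  {"ay": 7,"claw": -1},
  {"ay": 7,"claw": -1},
  {"ay": 7,"claw": -1},
  {"ay": 7,"claw": -1},
  {"claw": -1},
], force=10)

```text
invalid input
```

Request:
carry_out([
  {"ax": 0,"ay": 0,"az": 8,"tx": 0,"ty": 0,"tz": -4,"claw": -1},
  {"ax": 0,"ay": 0,"az": 8,"tx": 0,"ty": 0,"tz": -4,"claw": -1},
  {"ax": 0,"ay": 0,"az": 8,"tx": 0,"ty": 0,"tz": -4,"claw": -1},
  {"ax": 0,"ay": 0,"az": 8.5,"tx": 0,"ty": 0,"tz": 0,"claw": -1},
  {"ax": 0,"ay": 7,"az": 0,"tx": 0,"ty": 0,"tz": 0,"claw": -1},
  {"ax": 0,"ay": 7,"az": 0,"tx": 0,"ty": 0,"tz": 0,"claw": -1},
  {"ax": 0,"ay": 7,"az": 0,"tx": 0,"ty": 0,"tz": 0,"claw": -1},
  {"ax": 0,"ay": 7,"az": 0,"tx": 0,"ty": 0,"tz": 0,"claw": -1},
  {"ax": 0,"ay": 7,"az": 0,"tx": 0,"ty": 0,"tz": 0,"claw": -1},
  {"ax": 0,"ay": 0,"az": 0,"tx": 0,"ty": 0,"tz": 0,"claw": -1},
], force=10)

```text
t: 1.1
eef_pos: [0.2084, -0.587, 0.3556]
orientation: [[0.8, -0.224, 0.557], [-0.187, -0.975, -0.124], [0.571, -0.005, -0.821]]
contact_force: [-1.7, -0.6, -0.0]
finger_gap: 0.115
finger_force: 0.0
```

Request:
carry_out([
  {"ax": 0,"ay": 0,"az": 0,"tx": 1.9,"ty": -3.8,"tz": 1.3,"claw": -1},
  {"ax": 0,"ay": 0,"az": 0,"tx": 1.9,"ty": -3.8,"tz": 1.3,"claw": -1},
  {"ax": 0,"ay": 0,"az": 0,"tx": 1.9,"ty": -3.8,"tz": 1.3,"claw": -1},
  {"ax": 0,"ay": 0,"az": 0,"tx": 1.9,"ty": -3.8,"tz": 1.3,"claw": -1},
  {"ax": 0,"ay": 0,"az": 0,"tx": 1.9,"ty": -3.8,"tz": 1.3,"claw": -1},
  {"ax": 0,"ay": 0,"az": 0,"tx": 1.9,"ty": -3.8,"tz": 1.3,"claw": -1},
  {"ax": 0,"ay": 0,"az": 0,"tx": 1.9,"ty": -3.8,"tz": 1.3,"claw": -1},
  {"ax": 0,"ay": 0,"az": 0,"tx": 1.9,"ty": -3.8,"tz": 1.3,"claw": -1},
  {"ax": 0,"ay": 0,"az": 0,"tx": 1.9,"ty": -3.8,"tz": 1.3,"claw": -1},
  {"ax": 0,"ay": 0,"az": 0,"tx": 1.9,"ty": -3.8,"tz": 1.3,"claw": -1},
  {"ax": 0,"ay": 0,"az": 0,"tx": 0,"ty": 0,"tz": 0,"claw": -1},
])

```text
t: 2.2
eef_pos: [0.5262, -0.2555, 0.3625]
orientation: [[0.803, -0.19, 0.565], [-0.156, -0.982, -0.108], [0.575, -0.002, -0.818]]
contact_force: [0.4, 0.3, -0.4]
finger_gap: 0.004
finger_force: 0.0
```

Request:
carry_out([
  {"ax": 0,"ay": 0,"az": 0,"tx": 2,"ty": -3.4,"tz": 1.4,"claw": -1},
  {"ax": 0,"ay": 0,"az": 0,"tx": 2,"ty": -3.4,"tz": 1.4,"claw": -1},
  {"ax": 0,"ay": 0,"az": 0,"tx": 2,"ty": -3.4,"tz": 1.4,"claw": -1},
  {"ax": 0,"ay": 0,"az": 0,"tx": 2,"ty": -3.4,"tz": 1.4,"claw": -1},
  {"ax": 0,"ay": 0,"az": 0,"tx": 2,"ty": -3.4,"tz": 1.4,"claw": -1},
  {"ax": 0,"ay": 0,"az": 0,"tx": 2,"ty": -3.4,"tz": 1.4,"claw": -1},
  {"ax": 0,"ay": 0,"az": 0,"tx": 0,"ty": 0,"tz": 0,"claw": -1},
  {"ax": 0,"ay": 0,"az": 0,"tx": 0,"ty": 0,"tz": 0,"claw": -1},
])

```text
t: 3.0
eef_pos: [0.7045, -0.0987, 0.3609]
orientation: [[0.802, -0.209, 0.56], [-0.171, -0.978, -0.12], [0.573, 0.0, -0.82]]
contact_force: [-0.0, -1.0, 0.2]
finger_gap: 0.008
finger_force: 0.0
```

```bash
python3 - <<'E'
from h import *
import cv2
X=np.array([.568,-.051,0]); y=-.22; ax=np.array([np.cos(y),np.sin(y),0])
o=env.get_obs(); print(o['eef_pos'],o['orientation'],o['contact_force'],o['qpos'])
H=X+.0725*ax+[0,0,.092]; d=np.array(o['eef_pos'])-H; print('case-frame offset from hinge: x %.4f y %.4f z(abs) %.4f'%(d@ax,d@np.array([-ax[1],ax[0],0]),o['eef_pos'][2]))
s=env.snapshot('side')[60:285,225:465];cv2.imwrite('pics/s1.png',cv2.resize(s,None,fx=2.6,fy=2.6,interpolation=cv2.INTER_CUBIC))
E
```

```text
[ 0.7045 -0.0987  0.3609] [[ 0.8017 -0.209   0.56  ]
 [-0.1711 -0.9779 -0.1199]
 [ 0.5727  0.0003 -0.8198]] [-0.0099 -0.984   0.1602] [-0.2404  0.5061  0.4254  1.8002 -0.4466  0.2876 -1.316 ]
case-frame offset from hinge: x 0.0711 y -0.0168 z(abs) 0.3609
```

View pics/s1.png

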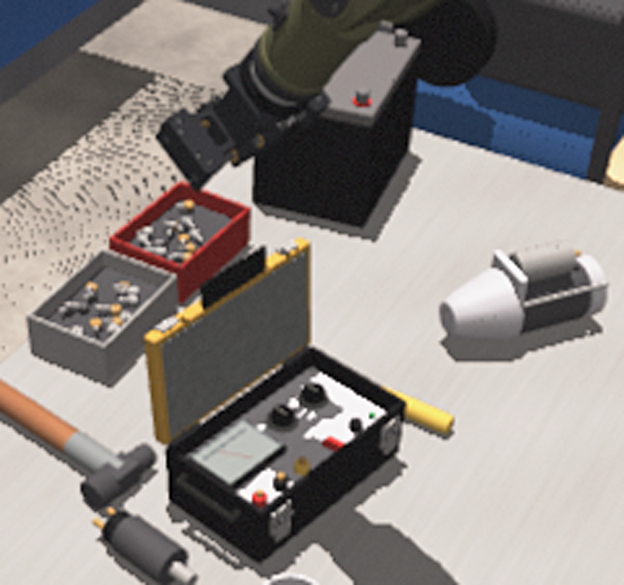

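The picture shows the closed finger tip at about (200,185), behind and above the lid's lip at (235,275), clear of everything. Next I descend behind the lid.

Request:
carry_out([
  {"ax": 0,"ay": 0,"az": 0,"tx": -1.2,"ty": -0.3,"tz": 1.8,"claw": -1},
  {"ax": 0,"ay": 0,"az": 0,"tx": -1.2,"ty": -0.3,"tz": 1.8,"claw": -1},
  {"ax": 0,"ay": 0,"az": 0,"tx": -1.2,"ty": -0.3,"tz": 1.8,"claw": -1},
  {"ax": 0,"ay": 0,"az": 0,"tx": -1.2,"ty": 0,"tz": 1.8,"claw": -1},
  {"ax": 0,"ay": 0,"az": 0,"tx": -1.2,"ty": 0,"tz": 1.8,"claw": -1},
  {"ax": 0,"ay": 0,"az": 0,"tx": 0,"ty": 0,"tz": 0,"claw": -1},
  {"ax": 0,"ay": 0,"az": 0,"tx": 0,"ty": 0,"tz": 0,"claw": -1},
])

```text
t: 3.75
eef_pos: [0.7081, -0.0946, 0.2678]
orientation: [[0.807, -0.197, 0.557], [-0.155, -0.98, -0.122], [0.57, 0.012, -0.821]]
contact_force: [-0.6, 0.1, 0.3]
finger_gap: 0.001
finger_force: 0.0
```

```bash
cat > st.py <<'E'
from h import *
X=np.array([.568,-.051,0]); y=-.22; ax=np.array([np.cos(y),np.sin(y),0]); ay=np.array([-ax[1],ax[0],0]);H=X+.0725*ax+[0,0,.092]
def st():
    o=env.get_obs();d=np.array(o['eef_pos'])-H;F=np.array(o['contact_force'])
    print('t %.2f x %.4f y %.4f z %.4f'%(o['t'],d@ax,d@ay,o['eef_pos'][2]),'Fx %.2f Fy %.2f Fz %.2f'%(F@ax,F@ay,F[2]),'q',np.array(o['qpos']))
    return o
E
python3 -c "
from st import *
o=st();print(o['orientation'])"
```

```text
t 3.75 x 0.0738 y -0.0120 z 0.2678 Fx -0.63 Fy -0.00 Fz 0.26 q [-0.1341  0.6183  0.2462  1.8994 -0.7035  0.0505 -1.0484]
[[ 0.8067 -0.197   0.5571]
 [-0.1549 -0.9803 -0.1223]
 [ 0.5703  0.0124 -0.8214]]
```

Joint 6 is nearly straight (0.05, limit 0.04), so tilting further needs joint 5 flipped by π. I'll go back up and tilt sideways around the singularity.

Request:
carry_out([
  {"ax": 0,"ay": 0,"az": 0,"tx": 2,"ty": 0,"tz": -3,"claw": -1},
  {"ax": 0,"ay": 0,"az": 0,"tx": 2,"ty": 0,"tz": -3,"claw": -1},
  {"ax": 0,"ay": 0,"az": 0,"tx": 2,"ty": 0,"tz": -3,"claw": -1},
  {"ax": 6,"ay": 0,"az": 0,"tx": 0,"ty": 0,"tz": 0,"claw": -1},
  {"ax": 6,"ay": 0,"az": 0,"tx": 0,"ty": 0,"tz": 0,"claw": -1},
  {"ax": 6,"ay": 0,"az": 0,"tx": 0,"ty": 0,"tz": 0,"claw": -1},
  {"ax": 0,"ay": 0,"az": 0,"tx": 0,"ty": 0,"tz": 0,"claw": -1},
])

```text
t: 4.45
eef_pos: [0.7053, -0.1015, 0.3759]
orientation: [[0.805, -0.027, 0.593], [-0.163, -0.97, 0.178], [0.57, -0.24, -0.786]]
contact_force: [0.0, -2.3, 0.9]
finger_gap: 0.01
finger_force: 0.0
```

```bash
python3 -c "
from st import *
o=st();print(o['orientation'])"
```

```text
t 4.45 x 0.0725 y -0.0193 z 0.3759 Fx 0.52 Fy -2.27 Fz 0.91 q [ 0.1691  0.4874  0.0745  1.7522 -0.8851  0.4523 -0.7288]
[[ 0.805  -0.0268  0.5927]
 [-0.1633 -0.9704  0.178 ]
 [ 0.5703 -0.2401 -0.7855]]
```

Request:
carry_out([
  {"ax": -7,"ay": 0,"az": 0,"tx": 0,"ty": 0,"tz": 0,"claw": -1},
  {"ax": -7,"ay": 0,"az": 0,"tx": 0,"ty": 0,"tz": 0,"claw": -1},
  {"ax": -7,"ay": 0,"az": 0,"tx": 0,"ty": 0,"tz": 0,"claw": -1},
  {"ax": -7,"ay": 0,"az": 0,"tx": 0,"ty": 0,"tz": 0,"claw": -1},
  {"ax": -7,"ay": 0,"az": 0,"tx": 0,"ty": 0,"tz": 0,"claw": -1},
  {"ax": -7,"ay": 0,"az": 0,"tx": 0,"ty": 0,"tz": 0,"claw": -1},
  {"ax": -7,"ay": 0,"az": 0,"tx": 0,"ty": 0,"tz": 0,"claw": -1},
  {"ax": 0,"ay": 0,"az": 0,"tx": 0,"ty": 0,"tz": 0,"claw": -1},
])

```text
t: 5.25
eef_pos: [0.7095, -0.0818, 0.3697]
orientation: [[0.814, -0.431, 0.39], [-0.138, -0.795, -0.591], [0.564, 0.427, -0.707]]
contact_force: [0.3, 0.5, -0.5]
finger_gap: 0.006
finger_force: 0.0
```

```bash
python3 -c "
from st import *
o=st();print(o['orientation'])"
```

```text
t 5.25 x 0.0724 y 0.0008 z 0.3697 Fx 0.18 Fy 0.57 Fz -0.49 q [-0.8224  0.9165  1.2283  1.6589 -0.3892  0.5585 -1.6502]
[[ 0.8139 -0.4309  0.3898]
 [-0.1381 -0.7951 -0.5906]
 [ 0.5644  0.4269 -0.7066]]
```

I'll fit a simple FK from the poses recorded so far, so the joint 5 flip can be planned.

```bash
cat > fk.py <<'E'
import numpy as np, itertools
from scipy.spatial.transform import Rotation as Ro
from scipy.optimize import least_squares
AX=['z','y','z','y','z','y','z']
def fk(q,p,sg,full=False):
    # p: L0 shoulder z, L1 upper, L2 forearm, L3 tool, ox elbow offset, base x,y, yaw of tool
    R=Ro.identity();x=np.array([p[5],p[6],p[0]])
    Ls={2:(0,0,p[1]),4:(0,0,p[2]),6:(0,0,p[3])}
    for i in range(7):
        R=R*Ro.from_euler(AX[i],sg[i]*q[i])
        if i in Ls:x=x+R.apply(Ls[i])
        if i==2:x=x+R.apply([p[4],0,0])
        if i==4:x=x+R.apply([p[8],0,0])
        if i==5:x=x+R.apply([p[9],0,0])
    return x,(R*Ro.from_euler('z',p[7]))
E
cat > data.py <<'E'
import numpy as np
Q=np.array([[1.253,.689,-.195,1.565,.157,.902,-.215],[-.2404,.5061,.4254,1.8002,-.4466,.2876,-1.316],[-.1341,.6183,.2462,1.8994,-.7035,.0505,-1.0484],[.1691,.4874,.0745,1.7522,-.8851,.4523,-.7288],[-.8224,.9165,1.2283,1.6589,-.3892,.5585,-1.6502]])
P=np.array([[.215,-.587,.239],[.7045,-.0987,.3609],[.7081,-.0946,.2678],[.7053,-.1015,.3759],[.7095,-.0818,.3697]])
O=np.array([[[.9387,.3446,-.0007],[.3446,-.9387,.0015],[-.0001,-.0016,-1]],[[.8017,-.209,.56],[-.1711,-.9779,-.1199],[.5727,.0003,-.8198]],[[.8067,-.197,.5571],[-.1549,-.9803,-.1223],[.5703,.0124,-.8214]],[[.805,-.0268,.5927],[-.1633,-.9704,.178],[.5703,-.2401,-.7855]],[[.8139,-.4309,.3898],[-.1381,-.7951,-.5906],[.5644,.4269,-.7066]]])
E
python3 - <<'E'
from fk import *; from data import *
res=[]
for s in itertools.product([1,-1],repeat=4):
  sg=[s[0],1,s[1],1,s[2],1,s[3]]
  def f(p):
    r=[]
    for q,x,o in zip(Q,P,O):
        X,R=fk(q,p,sg); r+=list(X-x)+list(.3*(R.as_matrix()-o).ravel())
    return r
  for y in(0,1.57,3.14,-1.57):
    k=least_squares(f,[.3,.4,.4,.25,0,0,0,y,0,0]);res.append((k.cost,sg,k.x))
res.sort(key=lambda a:a[0])
for r in res[:3]:print(r[0],r[1],np.round(r[2],4).tolist())
E
```

```text
0.0002789076695868908 [-1, 1, -1, 1, -1, 1, -1] [0.3729, 0.5634, 0.3856, 0.4154, -0.0799, -0.0475, -0.0052, 1.5708, -0.045, -0.0249]
0.00027890766958689294 [-1, 1, -1, 1, -1, 1, -1] [0.3729, 0.5634, 0.3856, 0.4154, -0.0799, -0.0475, -0.0052, 1.5708, -0.045, -0.0249]
0.0002789076695868939 [-1, 1, -1, 1, -1, 1, -1] [0.3729, 0.5634, 0.3856, 0.4154, -0.0799, -0.0475, -0.0052, 1.5708, -0.045, -0.0249]
```

```bash
cat >> fk.py <<'E'
SG=[-1,1,-1,1,-1,1,-1];PP=[.3729,.5634,.3856,.4154,-.0799,-.0475,-.0052,1.5708,-.045,-.0249]
LO=np.array([-3.01,-.46,-1.47,.13,-1,.04,-2.66]);HI=np.array([3.01,2.08,1.51,2.56,4.14,2.09,2.66])
def err(q,X,R):
    x,r=fk(q,PP,SG);return np.r_[x-X,.4*(r*R.inv()).as_rotvec()]
def ik(q0,X,R,w=.003):
    k=least_squares(lambda q:np.r_[err(q,X,R),w*(q-q0)],np.clip(q0,LO+.01,HI-.01),bounds=(LO,HI));return k.x,np.linalg.norm(err(k.x,X,R))
def tool(beta,yaw=-.22,flip=False):
    R=Ro.from_euler('z',yaw)*Ro.from_matrix(np.diag([1,-1,-1]))*Ro.from_euler('y',beta)
    return R*Ro.from_euler('z',np.pi) if flip else R
E
python3 - <<'E'
from fk import *
np.set_printoptions(precision=3,suppress=True)
y=-.22;a=np.array([np.cos(y),np.sin(y),0]);H=np.array([.568,-.051,0])+.0725*a
for nm,dx,z in(('behind',.07,.252),('catch',-.06,.23),('shut',-.165,.068)):
  X=H+dx*a+[0,0,z]
  for b in(25,35,45,60):
   for fl in(0,1):
    best=None
    for q5 in(3.1,2.3):
     for q3 in(0,-.6,.6):
      for q7 in (1.5,-1.5):
       q,e=ik(np.array([0,.7,q3,1.9,q5,.4,q7]),X,tool(np.radians(b),y,fl))
       if best is None or e<best[1]:best=(q,e)
    print(nm,b,fl,best[0],'err %.4f'%best[1])
E
```

```text
behind 25 0 [ 0.495  0.746 -0.669  1.693  1.024  0.592 -2.539] err 0.0000
behind 25 1 [ 0.508  0.755 -0.698  1.69   1.048  0.611  0.586] err 0.0000
behind 35 0 [ 0.177  0.613 -0.027  1.888  1.02   0.059 -2.634] err 0.0000
behind 35 1 [ 0.267  0.625 -0.166  1.859  1.208  0.139  0.35 ] err 0.0000
behind 45 0 [0.026 0.614 0.11  1.809 2.69  0.066 1.904] err 0.0000
behind 45 1 [ 0.052  0.613  0.082  1.816  2.624  0.077 -1.159] err 0.0000
behind 60 0 [-0.193  0.727  0.323  2.028  3.08   0.613  1.354] err 0.0000
behind 60 1 [-0.025  0.707  0.087  2.033  2.931  0.64  -1.54 ] err 0.0000
catch 25 0 [ 0.4    0.547 -0.406  2.03   1.042  0.302 -2.66 ] err 0.0000
catch 25 1 [ 0.474  0.574 -0.529  2.016  1.139  0.372  0.397] err 0.0000
catch 35 0 [0.151 0.495 0.004 2.053 1.999 0.04  2.658] err 0.0004
catch 35 1 [ 0.528  0.596 -0.619  2.088  1.809  0.41  -0.243] err 0.0001
catch 45 0 [-0.224  0.537  0.302  2.115  3.067  0.26   1.406] err 0.0000
catch 45 1 [-0.191  0.533  0.265  2.116  3.018  0.263 -1.673] err 0.0000
catch 60 0 [-0.131  0.728  0.119  2.364  2.917  0.977  1.495] err 0.0001
catch 60 1 [-0.102  0.727  0.076  2.365  2.898  0.986 -1.614] err 0.0001
shut 25 0 [-0.105  0.753  0.136  2.143  3.083  0.175  1.385] err 0.0000
shut 25 1 [-0.044  0.749  0.08   2.147  2.939  0.184 -1.58 ] err 0.0000
shut 35 0 [ 0.02   0.849 -0.075  2.33   2.832  0.661  1.645] err 0.0000
shut 35 1 [ 0.052  0.853 -0.118  2.333  2.796  0.676 -1.449] err 0.0000
shut 45 0 [-0.263  1.078  0.245  2.484  3.036  1.135  1.205] err 0.0001
shut 45 1 [-0.239  1.074  0.208  2.485  3.014  1.14  -1.901] err 0.0001
shut 60 0 [-0.86   1.89   1.147  2.56   3.143  1.544 -0.059] err 0.0151
shut 60 1 [-0.657  1.626  0.698  2.56   2.925  1.601 -2.66 ] err 0.0174
```

```bash
cat > plan.py <<'E'
from fk import *
import json,sys
np.set_printoptions(precision=3,suppress=True)
def rows(poses):
    out=[]
    for (x0,r0),(x1,r1) in zip(poses,poses[1:]):
        t=r0.inv().apply(x1-x0)*100;a=np.degrees((r0.inv()*r1).as_rotvec())
        out.append([round(float(v),1) for v in np.r_[a,t]])
    return out
E
python3 - <<'E'
from plan import *; from st import *
o=env.get_obs();q0=np.array(o['qpos']);X0=np.array(o['eef_pos']);R0=Ro.from_matrix(o['orientation'])
XT=H*[1,1,0]+.075*ax+[0,0,.38];RT=tool(np.radians(50),-.22,True)
qT,e=ik(np.array([-.1,.7,.1,1.9,2.95,.5,-1.5]),XT,RT);print('qT',qT,e)
N=34
poses=[(X0,R0)]
for i in range(1,N+1):
    s=i/N;qs=q0+(qT-q0)*s; R=fk(qs,PP,SG)[1]
    X=X0+(XT-X0)*s+np.array([-.06,0,.06])*np.sin(np.pi*s)
    poses.append((X,R))
poses[-1]=(XT,RT)
rr=rows(poses);q=q0
for i,(X,R) in enumerate(poses[1:]):
    q,e=ik(q,X,R,.01)
    if i%4==3 or i>N-2:print(i,q,'%.4f'%e,X)
print(max(np.linalg.norm(r[:3]) for r in rr),max(np.linalg.norm(r[3:]) for r in rr))
for i,r in enumerate(rr):print(i,r)
E
```

```text
qT [ 0.1607  0.4376  0.0081  1.8446  1.9192  0.04   -0.3847] 0.0005434154356805477
3 [-0.8172  0.8876  1.2089  1.6005 -0.2228  0.6512 -1.4431] 0.0000 [ 0.6881 -0.082   0.3926]
7 [-0.833   0.8181  1.1687  1.62   -0.0688  0.6618 -1.202 ] 0.0000 [ 0.6697 -0.0822  0.4126]
11 [-0.8433  0.7297  1.1115  1.6731  0.079   0.6176 -0.9516] 0.0000 [ 0.6567 -0.0823  0.4271]
15 [-0.8333  0.6324  1.0406  1.7471  0.2252  0.529  -0.6995] 0.0000 [ 0.6509 -0.0825  0.4343]
19 [-0.7832  0.5397  0.9535  1.8301  0.3711  0.4011 -0.4431] 0.0000 [ 0.6532 -0.0826  0.4335]
23 [-0.6729  0.4681  0.844   1.9107  0.5164  0.2359 -0.175 ] 0.0001 [ 0.6634 -0.0828  0.4249]
27 [-0.4962  0.4328  0.7111  1.9747  0.6724  0.0415  0.1012] 0.0001 [ 0.6799 -0.083   0.4098]
31 [-0.0058  0.4091  0.1983  1.8854  1.5991  0.04   -0.3052] 0.0007 [ 0.7008 -0.0831  0.3904]
33 [ 0.1617  0.4372  0.0075  1.8459  1.8945  0.04   -0.3596] 0.0004 [ 0.7119 -0.0832  0.38  ]
5.662155066756826 0.8124038404635961
0 [-0.9, -0.6, -4.8, -0.1, 0.5, -0.6]
1 [-0.8, -0.6, -4.9, -0.2, 0.5, -0.6]
2 [-0.6, -0.5, -4.9, -0.2, 0.5, -0.6]
3 [-0.5, -0.4, -5.0, -
[... 419 characters left out ...]
0.0, -0.2]
15 [-0.5, 1.1, -5.0, -0.1, 0.0, -0.1]
16 [-0.6, 1.2, -5.0, -0.0, 0.0, -0.0]
17 [-0.7, 1.2, -5.0, 0.0, 0.0, 0.0]
18 [-0.9, 1.2, -5.0, 0.0, 0.0, 0.1]
19 [-1.0, 1.2, -5.0, 0.1, 0.1, 0.1]
20 [-1.1, 1.2, -5.0, 0.1, 0.1, 0.2]
21 [-1.3, 1.1, -5.0, 0.1, 0.1, 0.3]
22 [-1.4, 1.1, -5.0, 0.1, 0.1, 0.3]
23 [-1.5, 1.0, -5.0, 0.2, 0.1, 0.4]
24 [-1.6, 0.9, -5.1, 0.2, 0.1, 0.4]
25 [-1.7, 0.8, -5.1, 0.2, 0.2, 0.5]
26 [-1.7, 0.7, -5.1, 0.1, 0.2, 0.5]
27 [-1.8, 0.5, -5.1, 0.1, 0.2, 0.6]
28 [-1.8, 0.4, -5.2, 0.1, 0.2, 0.6]
29 [-1.8, 0.3, -5.2, 0.1, 0.2, 0.7]
30 [-1.8, 0.1, -5.3, 0.1, 0.2, 0.7]
31 [-1.8, 0.0, -5.3, 0.1, 0.2, 0.7]
32 [-1.7, -0.1, -5.4, 0.1, 0.1, 0.7]
33 [-1.6, -0.1, -5.4, 0.1, 0.1, 0.8]
```

```bash
python3 - <<'E'
from plan import *; from st import *
o=env.get_obs();q0=np.array(o['qpos']);X0=np.array(o['eef_pos']);R0=Ro.from_matrix(o['orientation'])
for b,dx,z in((65,-.03,.42),(75,0,.42)):
  XT=H*[1,1,0]+dx*ax+[0,0,z];RT=tool(np.radians(b),-.22,True)
  qT,e=ik(np.array([-.1,.7,.1,2.,2.95,.6,-1.5]),XT,RT);print('\nqT',b,dx,qT,e)
  N=28
  poses=[(X0,R0)]
  for i in range(1,N+1):
    s=i/N;R=fk(q0+(qT-q0)*s,PP,SG)[1]
    poses.append((X0+(XT-X0)*s+np.array([0,0,.05])*np.sin(np.pi*s),R))
  poses[-1]=(XT,RT)
  rr=rows(poses);q=q0
  for i,(X,R) in enumerate(poses[1:]):
    q,e=ik(q,X,R,.01)
    if i%4==3:print(i,q,'%.4f'%e,X)
  print(max(np.linalg.norm(r[:3]) for r in rr))
for i,r in enumerate(rr):print(i,r)
E
```

```text
qT 65 -0.03 [-0.1596  0.2795  0.1986  2.149   2.7792  0.4262 -1.3686] 3.5858202581081645e-05
3 [-0.7957  0.9442  1.2271  1.4899 -0.1837  0.7846 -1.4588] 0.0000 [ 0.6952 -0.0788  0.3986]
7 [-0.8211  0.9186  1.1941  1.4785 -0.0004  0.8262 -1.1992] 0.0000 [ 0.6809 -0.0757  0.4232]
11 [-0.8862  0.8524  1.1651  1.5894  0.1925  0.7168 -0.9406] 0.0000 [ 0.6667 -0.0726  0.44  ]
15 [-0.9702  0.7567  1.1766  1.782   0.4255  0.4888 -0.7216] 0.0001 [ 0.6524 -0.0695  0.4472]
19 [-1.0527  0.679   1.308   2.0052  0.7227  0.1353 -0.5459] 0.0001 [ 0.6381 -0.0664  0.4447]
23 [-0.8493  0.4223  0.9882  2.028   2.1507  0.2115 -1.3754] 0.0006 [ 0.6238 -0.0634  0.4345]
27 [-0.4676  0.3102  0.5621  2.1373  2.9711  0.381  -1.6229] 0.0003 [ 0.6095 -0.0603  0.42  ]
6.9144775652250114

qT 75 0 [-0.132   0.4427  0.145   2.239   2.8774  0.844  -1.5119] 1.759655779986742e-05
3 [-0.739   0.9801  1.213   1.3647 -0.1693  0.9379 -1.4689] 0.0001 [ 0.6994 -0.0797  0.3986]
7 [-0.7211  1.0117  1.1674  1.2489  0.0154  1.0966 -1.1978] 0.0000 [ 0.6893 -0.0775  0.4232]
11 [-0.7843  1.0014  1.1339  1.3301  0.2103  1.0312 -0.93
[... 799 characters left out ...]
2, -0.3]
10 [-2.0, -0.2, -6.0, -0.3, 0.2, -0.3]
11 [-2.2, 0.0, -5.9, -0.3, 0.1, -0.2]
12 [-2.4, 0.3, -5.9, -0.3, 0.0, -0.2]
13 [-2.6, 0.5, -5.8, -0.3, -0.0, -0.2]
14 [-2.8, 0.6, -5.6, -0.2, -0.1, -0.2]
15 [-3.1, 0.8, -5.5, -0.2, -0.2, -0.1]
16 [-3.3, 0.9, -5.4, -0.1, -0.2, -0.1]
17 [-3.6, 0.9, -5.2, -0.0, -0.2, -0.1]
18 [-3.9, 1.0, -5.1, 0.0, -0.2, -0.1]
19 [-4.1, 0.9, -4.9, 0.1, -0.3, -0.1]
20 [-4.4, 0.9, -4.7, 0.2, -0.3, -0.1]
21 [-4.6, 0.8, -4.6, 0.2, -0.2, -0.1]
22 [-4.8, 0.7, -4.5, 0.3, -0.2, -0.1]
23 [-5.0, 0.5, -4.3, 0.3, -0.2, -0.1]
24 [-5.2, 0.4, -4.2, 0.4, -0.2, -0.1]
25 [-5.4, 0.2, -4.1, 0.4, -0.1, -0.1]
26 [-5.5, -0.0, -4.0, 0.4, -0.1, -0.1]
27 [-5.6, -0.2, -4.0, 0.4, -0.0, -0.1]
```

Request:
carry_out([
  {"ax": -2.4,"ay": -2.6,"az": -5.5,"tx": 0.1,"ty": 0.4,"tz": -0.6,"claw": -1},
  {"ax": -2.3,"ay": -2.5,"az": -5.5,"tx": 0.1,"ty": 0.4,"tz": -0.6,"claw": -1},
  {"ax": -2.1,"ay": -2.3,"az": -5.5,"tx": 0.1,"ty": 0.4,"tz": -0.6,"claw": -1},
  {"ax": -2,"ay": -2.1,"az": -5.7,"tx": 0,"ty": 0.5,"tz": -0.6,"claw": -1},
  {"ax": -1.9,"ay": -1.9,"az": -5.8,"tx": -0.1,"ty": 0.5,"tz": -0.5,"claw": -1},
  {"ax": -1.8,"ay": -1.6,"az": -5.9,"tx": -0.2,"ty": 0.4,"tz": -0.5,"claw": -1},
  {"ax": -1.8,"ay": -1.3,"az": -6,"tx": -0.2,"ty": 0.4,"tz": -0.5,"claw": -1},
  {"ax": -1.8,"ay": -1.1,"az": -6,"tx": -0.3,"ty": 0.4,"tz": -0.4,"claw": -1},
  {"ax": -1.8,"ay": -0.8,"az": -6,"tx": -0.3,"ty": 0.3,"tz": -0.4,"claw": -1},
  {"ax": -1.9,"ay": -0.5,"az": -6,"tx": -0.3,"ty": 0.2,"tz": -0.3,"claw": -1},
  {"ax": -2,"ay": -0.2,"az": -6,"tx": -0.3,"ty": 0.2,"tz": -0.3,"claw": -1},
  {"ax": -2.2,"ay": 0,"az": -6,"tx": -0.3,"ty": 0.1,"tz": -0.2,"claw": -1},
])

```text
t: 6.45
eef_pos: [0.6762, -0.0869, 0.4451]
orientation: [[0.781, 0.609, 0.137], [0.4, -0.319, -0.859], [-0.48, 0.726, -0.493]]
contact_force: [-0.4, -0.9, 0.4]
finger_gap: 0.006
finger_force: 0.0
```

```bash
cat > flip.py <<'E'
from plan import *; from st import *
o=st();q0=np.array(o['qpos']);X0=np.array(o['eef_pos']);R0=Ro.from_matrix(o['orientation'])
b,dx,z,N=[float(v) for v in sys.argv[1:5]];N=int(N)
print('fk err',err(q0,X0,R0))
XT=H*[1,1,0]+dx*ax+[0,0,z];RT=tool(np.radians(b),-.22,True)
qT,e=ik(np.array([-.1,.7,.1,2.,2.95,.6,-1.5]),XT,RT);print('qT',qT,e)
poses=[(X0,R0)]
for i in range(1,N+1):
    s=i/N;poses.append((X0+(XT-X0)*s,fk(q0+(qT-q0)*s,PP,SG)[1]))
poses[-1]=(XT,RT)
rr=rows(poses);q=q0
for i,(X,R) in enumerate(poses[1:]):
    q,e=ik(q,X,R,.01)
    print(i,rr[i],q if i%3==2 else '','%.4f'%e)
E
python3 flip.py 75 0 .42 18
```

```text
t 6.45 x 0.0409 y -0.0114 z 0.4451 Fx -0.21 Fy -0.92 Fz 0.39 q [-0.8439  0.963   1.1651  1.4328  0.221   0.9919 -0.9493]
fk err [-0.034   0.0085 -0.0024  0.     -0.     -0.    ]
qT [-0.132   0.4427  0.145   2.239   2.8774  0.844  -1.5119] 1.759655779986742e-05
0 [-1.5, -4.0, -3.7, -0.1, -0.3, -0.1]  0.0001
1 [-1.8, -3.4, -4.0, -0.0, -0.3, -0.1]  0.0000
2 [-2.1, -2.7, -4.3, -0.0, -0.3, -0.1] [-0.7897  1.1039  1.157   1.3054  0.3156  1.0993 -0.8373] 0.0000
3 [-2.4, -2.0, -4.5, -0.0, -0.3, -0.1]  0.0000
4 [-2.8, -1.4, -4.6, 0.0, -0.3, -0.1]  0.0000
5 [-3.2, -0.7, -4.6, 0.0, -0.3, -0.1] [-0.8652  1.1444  1.1696  1.4395  0.472   0.9796 -0.7606] 0.0001
6 [-3.6, -0.2, -4.5, 0.0, -0.2, -0.1]  0.0001
7 [-4.0, 0.3, -4.4, 0.1, -0.2, -0.1]  0.0001
8 [-4.4, 0.8, -4.2, 0.1, -0.2, -0.1] [-0.9803  1.1237  1.2221  1.6885  0.6983  0.6911 -0.7533] 0.0001
9 [-4.8, 1.1, -3.9, 0.1, -0.2, -0.2]  0.0002
10 [-5.2, 1.4, -3.7, 0.1, -0.2, -0.2]  0.0002
11 [-5.6, 1.6, -3.4, 0.1, -0.2, -0.2] [-1.1036  1.1386  1.4852  1.9683  1.0621  0.1689 -0.8734] 0.0004
12 [-5.9, 1.7, -3.2, 0.1, -0.1, -0.2]  0.0022
13 [-6.2, 1.8, -3.0, 0.2, -0.1, -0.2]  0.0009
14 [-6.5, 1.8, -2.8, 0.2, -0.1, -0.2] [-0.9636  0.7791  1.1043  2.0766  2.3994  0.4919 -1.7762] 0.0004
15 [-6.7, 1.7, -2.7, 0.2, -0.0, -0.2]  0.0003
16 [-6.9, 1.7, -2.7, 0.2, -0.0, -0.2]  0.0003
17 [-7.1, 1.6, -2.7, 0.2, 0.0, -0.2] [-0.5991  0.551   0.8007  2.2298  3.1541  0.7839 -1.9766] 0.0003
```

```bash
cat > refit.py <<'E'
import fk,re
from fk import *; from data import *; from st import env
def add():
    global Q,P
    o=env.get_obs()
    try: e=np.load('extra.npy')
    except FileNotFoundError: e=np.zeros((0,10))
    e=np.vstack([e,np.r_[o['qpos'],o['eef_pos']]]);np.save('extra.npy',e)
    return np.vstack([Q,e[:,:7]]),np.vstack([P,e[:,7:]])
Q,P=add()
def full(v):return [v[0],v[1],v[2],v[3],v[4],0,0,1.5708,v[5],v[6]]
k=least_squares(lambda v:np.concatenate([fk.fk(q,full(v),SG)[0]-x for q,x in zip(Q,P)]),[.37,.5,.4,.3,0,0,0])
p=np.round(full(k.x),4).tolist();print(p,'max res',np.abs(k.fun).max())
s=open('fk.py').read();open('fk.py','w').write(re.sub(r'PP=\[.*\]','PP='+str(p),s))
E
python3 refit.py; python3 flip.py 75 0 .42 18
```

```text
t 6.45 x 0.0409 y -0.0114 z 0.4451 Fx -0.21 Fy -0.92 Fz 0.39 q [-0.8439  0.963   1.1651  1.4328  0.221   0.9919 -0.9493]
fk err [-0.034   0.0085 -0.0024  0.     -0.     -0.    ]
qT [-0.132   0.4427  0.145   2.239   2.8774  0.844  -1.5119] 1.759655779986742e-05
0 [-1.5, -4.0, -3.7, -0.1, -0.3, -0.1]  0.0001
1 [-1.8, -3.4, -4.0, -0.0, -0.3, -0.1]  0.0000
2 [-2.1, -2.7, -4.3, -0.0, -0.3, -0.1] [-0.7897  1.1039  1.157   1.3054  0.3156  1.0993 -0.8373] 0.0000
3 [-2.4, -2.0, -4.5, -0.0, -0.3, -0.1]  0.0000
4 [-2.8, -1.4, -4.6, 0.0, -0.3, -0.1]  0.0000
5 [-3.2, -0.7, -4.6, 0.0, -0.3, -0.1] [-0.8652  1.1444  1.1696  1.4395  0.472   0.9796 -0.7606] 0.0001
6 [-3.6, -0.2, -4.5, 0.0, -0.2, -0.1]  0.0001
7 [-4.0, 0.3, -4.4, 0.1, -0.2, -0.1]  0.0001
8 [-4.4, 0.8, -4.2, 0.1, -0.2, -0.1] [-0.9803  1.1237  1.2221  1.6885  0.6983  0.6911 -0.7533] 0.0001
9 [-4.8, 1.1, -3.9, 0.1, -0.2, -0.2]  0.0002
10 [-5.2, 1.4, -3.7, 0.1, -0.2, -0.2]  0.0002
11 [-5.6, 1.6, -3.4, 0.1, -0.2, -0.2] [-1.1036  1.1386  1.4852  1.9683  1.0621  0.1689 -0.8734] 0.0004
12 [-5.9, 1.7, -3.2, 0.1, -0.1, -0.2]  0.0022
13 [-6.2, 1.
[... 527 characters left out ...]
rn func(*args, **kwargs)
    vector_fun = VectorFunction(
        fun_wrapped,
    ...<6 lines>...
        workers=workers
    )
    self._update_fun()
    ~~~~~~~~~~~~~~~~^^
    self.f = self.fun_wrapped(xp_copy(self.x))
             ~~~~~~~~~~~~~~~~^^^^^^^^^^^^^^^^^
    return np.atleast_1d(self.fun(x))
                         ~~~~~~~~^^^
    return self.f(x, *self.args, **self.kwargs)
           ~~~~~~^^^^^^^^^^^^^^^^^^^^^^^^^^^^^^
  File "refit.py", line 12, in <lambda>
    k=least_squares(lambda v:np.concatenate([fk.fk(q,full(v),SG)[0]-x for q,x in zip(Q,P)]),[.37,.5,.4,.3,0,0,0])
                                             ^^^^^
AttributeError: 'function' object has no attribute 'fk'
```

```bash
rm -f extra.npy; sed -i 's/^import fk,re/import re/; s/fk\.fk(/fk(/' refit.py; python3 refit.py && python3 flip.py 75 -.02 .42 20
```

```text
[0.3809, 0.5408, 0.4464, 0.4161, -0.1879, 0.0, 0.0, 1.5708, -0.0162, -0.0675] max res 0.043638577828386954
t 6.45 x 0.0409 y -0.0114 z 0.4451 Fx -0.21 Fy -0.92 Fz 0.39 q [-0.8439  0.963   1.1651  1.4328  0.221   0.9919 -0.9493]
fk err [-0.0042  0.0085  0.0016  0.     -0.     -0.    ]
qT [-0.1402  0.2988  0.1608  2.1797  2.8307  0.6515 -1.4211] 1.946905947862223e-05
0 [-1.6, -2.7, -3.1, -0.1, -0.3, -0.1]  0.0000
1 [-1.7, -2.2, -3.4, -0.1, -0.3, -0.1]  0.0000
2 [-1.9, -1.7, -3.6, -0.1, -0.3, -0.1] [-0.8623  1.0478  1.1746  1.4437  0.3196  1.0037 -0.8852] 0.0000
3 [-2.2, -1.2, -3.8, -0.1, -0.3, -0.1]  0.0000
4 [-2.4, -0.7, -3.9, -0.1, -0.3, -0.1]  0.0000
5 [-2.7, -0.2, -3.9, -0.0, -0.3, -0.1] [-0.9311  1.0747  1.1856  1.5463  0.4505  0.9052 -0.8212] 0.0000
6 [-2.9, 0.2, -3.9, -0.0, -0.3, -0.1]  0.0001
7 [-3.2, 0.6, -3.8, 0.0, -0.3, -0.2]  0.0001
8 [-3.5, 0.9, -3.8, 0.0, -0.3, -0.2] [-1.0218  1.0527  1.2253  1.7172  0.6312  0.6925 -0.7865] 0.0001
9 [-3.8, 1.1, -3.7, 0.1, -0.3, -0.2]  0.0001
10 [-4.1, 1.3, -3.5, 0.1, -0.3, -0.2]  0.0001
11 [-4.4, 1.4, -3.4, 0.1, -0.2, -0.2] [-1.1091  1.018   1.3721  1.9167  0.9049  0.3416 -0.8118] 0.0002
12 [-4.6, 1.5, -3.3, 0.1, -0.2, -0.2]  0.0003
13 [-4.8, 1.5, -3.3, 0.1, -0.2, -0.2]  0.0017
14 [-5.0, 1.5, -3.2, 0.1, -0.2, -0.3] [-1.0968  0.8147  1.3233  1.9897  1.9304  0.265  -1.4759] 0.0009
15 [-5.2, 1.4, -3.2, 0.2, -0.1, -0.3]  0.0004
16 [-5.4, 1.3, -3.3, 0.2, -0.1, -0.3]  0.0003
17 [-5.4, 1.2, -3.4, 0.2, -0.1, -0.3] [-0.9053  0.5269  0.9941  2.1109  2.6197  0.5146 -1.715 ] 0.0003
18 [-5.5, 1.1, -3.5, 0.2, -0.0, -0.3]  0.0003
19 [-5.5, 0.9, -3.7, 0.2, 0.0, -0.3]  0.0003
```

Request:
carry_out([
  {"ax": -1.6,"ay": -2.7,"az": -3.2,"tx": -0.1,"ty": -0.3,"tz": -0.1,"claw": -1},
  {"ax": -1.7,"ay": -2.2,"az": -3.4,"tx": -0.1,"ty": -0.3,"tz": -0.1,"claw": -1},
  {"ax": -1.9,"ay": -1.7,"az": -3.6,"tx": -0.1,"ty": -0.3,"tz": -0.1,"claw": -1},
  {"ax": -2.2,"ay": -1.2,"az": -3.8,"tx": -0.1,"ty": -0.3,"tz": -0.1,"claw": -1},
  {"ax": -2.4,"ay": -0.7,"az": -3.9,"tx": -0.1,"ty": -0.3,"tz": -0.1,"claw": -1},
  {"ax": -2.7,"ay": -0.2,"az": -3.9,"tx": 0,"ty": -0.3,"tz": -0.1,"claw": -1},
  {"ax": -2.9,"ay": 0.2,"az": -3.9,"tx": 0,"ty": -0.3,"tz": -0.1,"claw": -1},
  {"ax": -3.2,"ay": 0.6,"az": -3.8,"tx": 0,"ty": -0.3,"tz": -0.2,"claw": -1},
  {"ax": -3.5,"ay": 0.9,"az": -3.8,"tx": 0,"ty": -0.3,"tz": -0.2,"claw": -1},
  {"ax": -3.8,"ay": 1.1,"az": -3.7,"tx": 0.1,"ty": -0.3,"tz": -0.2,"claw": -1},
  {"ax": -4.1,"ay": 1.3,"az": -3.5,"tx": 0.1,"ty": -0.3,"tz": -0.2,"claw": -1},
])

```text
t: 7.55
eef_pos: [0.6441, -0.0718, 0.4293]
orientation: [[0.211, 0.852, 0.479], [0.33, 0.399, -0.855], [-0.92, 0.339, -0.197]]
contact_force: [0.7, -0.7, -0.3]
finger_gap: 0.003
finger_force: 0.0
```

```bash
sed -i 's/x=x+R.apply(\[p\[4\],0,0\])/x=x+R.apply([p[4],p[10],0])/; s/x=x+R.apply(\[p\[8\],0,0\])/x=x+R.apply([p[8],p[11],0])/; s/x=x+R.apply(\[p\[9\],0,0\])/x=x+R.apply([p[9],p[12],0])/' fk.py
sed -i 's/v\[5\],v\[6\]\]/*v[5:]]/; s/,0,0,0\])$/,0,0,0,0,0,0])/' refit.py
python3 refit.py && python3 flip.py 75 -.02 .42 14
```

```text
[0.3456, 0.5651, 0.3484, 0.3418, -0.0142, 0.0, 0.0, 1.5708, -0.0022, -0.0118, -0.0341, -1.4087, 1.4033] max res 0.010874482395754309
t 7.55 x 0.0063 y -0.0037 z 0.4293 Fx 0.80 Fy -0.50 Fz -0.28 q [-1.0891  1.1318  1.3562  1.9595  0.7791  0.3238 -0.8655]
fk err [-0.0067  0.0043  0.002   0.     -0.     -0.    ]
qT [-0.2077  0.4535  0.1299  2.4982  2.823   1.1078 -1.5644] 4.542607183039365e-05
0 [4.8, 0.2, -5.5, 0.0, -0.1, -0.1]  0.0003
1 [3.4, 0.4, -5.4, 0.1, -0.2, -0.1]  0.0002
2 [2.0, 0.5, -5.3, 0.1, -0.2, -0.1] [-1.0064  1.0131  1.1287  1.7815  0.7045  0.7044 -0.4844] 0.0001
3 [0.5, 0.5, -5.0, 0.1, -0.1, -0.1]  0.0001
4 [-0.9, 0.5, -4.6, 0.1, -0.1, -0.1]  0.0000
5 [-2.3, 0.3, -4.0, 0.1, -0.1, -0.1] [-1.0133  0.9542  1.0851  1.8295  0.7974  0.6786 -0.3253] 0.0000
6 [-3.5, 0.1, -3.3, 0.1, -0.1, -0.1]  0.0001
7 [-4.7, -0.2, -2.5, 0.1, -0.1, -0.1]  0.0002
8 [-5.6, -0.6, -1.7, 0.1, -0.1, -0.1] [-1.0942  0.9671  1.3023  2.0434  1.1124  0.2231 -0.4649] 0.0006
9 [-6.5, -1.0, -1.0, 0.1, -0.1, -0.1]  0.0016
10 [-7.2, -1.4, -0.2, 0.1, -0.1, -0.1]  0.0007
11 [-7.8, -1.9, 0.4, 0.1, -0.0, -0.1] [-0.8096  0.5474  0.7259  2.3137  2.3686  0.7144 -1.4331] 0.0005
12 [-8.3, -2.3, 0.9, 0.1, -0.0, -0.2]  0.0004
13 [-8.7, -2.6, 1.2, 0.1, 0.0, -0.2]  0.0004
```

```bash
sed -i 's/^    s=i\/N;poses.append.*/    s=i\/N;poses.append((X0+(XT-X0)*s,R0*Ro.from_rotvec(s*(R0.inv()*RT).as_rotvec())))/' flip.py; python3 flip.py 75 -.02 .42 11
```

```text
t 7.55 x 0.0063 y -0.0037 z 0.4293 Fx 0.80 Fy -0.50 Fz -0.28 q [-1.0891  1.1318  1.3562  1.9595  0.7791  0.3238 -0.8655]
fk err [-0.0067  0.0043  0.002   0.     -0.     -0.    ]
qT [-0.2077  0.4535  0.1299  2.4982  2.823   1.1078 -1.5644] 4.542607183039365e-05
0 [-4.2, 1.1, -2.7, 0.1, -0.2, -0.2]  0.0003
1 [-4.2, 1.1, -2.7, 0.1, -0.2, -0.2]  0.0026
2 [-4.2, 1.1, -2.7, 0.1, -0.2, -0.2] [-1.047   0.926   1.1364  2.1391  1.9245  0.4669 -1.7684] 0.0006
3 [-4.2, 1.1, -2.7, 0.1, -0.1, -0.2]  0.0003
4 [-4.2, 1.1, -2.7, 0.1, -0.1, -0.2]  0.0002
5 [-4.2, 1.1, -2.7, 0.1, -0.1, -0.2] [-0.9204  0.7473  0.9164  2.3208  2.4136  0.7689 -1.9642] 0.0002
6 [-4.2, 1.1, -2.7, 0.1, -0.1, -0.2]  0.0002
7 [-4.2, 1.1, -2.7, 0.1, -0.1, -0.2]  0.0002
8 [-4.2, 1.1, -2.7, 0.1, -0.0, -0.2] [-0.7346  0.6364  0.8002  2.4517  2.8264  0.9839 -1.9922] 0.0001
9 [-4.2, 1.1, -2.7, 0.1, -0.0, -0.2]  0.0001
10 [-4.2, 1.1, -2.7, 0.1, 0.0, -0.2]  0.0001
```

Request:
carry_out([
  {"ax": -4.2,"ay": 1.1,"az": -2.7,"tx": 0.1,"ty": -0.2,"tz": -0.2,"claw": -1},
  {"ax": -4.2,"ay": 1.1,"az": -2.7,"tx": 0.1,"ty": -0.2,"tz": -0.2,"claw": -1},
  {"ax": -4.2,"ay": 1.1,"az": -2.7,"tx": 0.1,"ty": -0.2,"tz": -0.2,"claw": -1},
  {"ax": -4.2,"ay": 1.1,"az": -2.7,"tx": 0.1,"ty": -0.1,"tz": -0.2,"claw": -1},
  {"ax": -4.2,"ay": 1.1,"az": -2.7,"tx": 0.1,"ty": -0.1,"tz": -0.2,"claw": -1},
  {"ax": -4.2,"ay": 1.1,"az": -2.7,"tx": 0.1,"ty": -0.1,"tz": -0.2,"claw": -1},
  {"ax": -4.2,"ay": 1.1,"az": -2.7,"tx": 0.1,"ty": -0.1,"tz": -0.2,"claw": -1},
  {"ax": -4.2,"ay": 1.1,"az": -2.7,"tx": 0.1,"ty": -0.1,"tz": -0.2,"claw": -1},
])

```text
t: 8.35
eef_pos: [0.616, -0.0819, 0.4288]
orientation: [[-0.028, 0.683, 0.73], [0.241, 0.713, -0.658], [-0.97, 0.157, -0.185]]
contact_force: [0.9, -0.4, 0.8]
finger_gap: 0.006
finger_force: 0.0
```

```bash
python3 refit.py && python3 flip.py 65 -.02 .40 8
```

```text
[0.3438, 0.5636, 0.3361, 0.3311, 0.01, 0.0, 0.0, 1.5708, -0.0006, -0.0054, -0.0384, 0.8501, -0.853] max res 0.009928041718313685
t 8.35 x -0.0189 y -0.0197 z 0.4288 Fx 0.97 Fy -0.19 Fz 0.83 q [-1.0142  0.8442  1.0537  2.3234  2.2865  0.6527 -1.9896]
fk err [-0.0057  0.003   0.      0.     -0.     -0.    ]
qT [-0.2142  0.3898  0.1433  2.4355  2.7966  0.814  -1.5099] 2.5198034529330426e-05
0 [-3.4, 2.0, -2.3, 0.4, 0.1, -0.1]  0.0001
1 [-3.4, 2.0, -2.3, 0.4, 0.2, -0.0]  0.0001
2 [-3.4, 2.0, -2.3, 0.4, 0.2, -0.0] [-0.8798  0.6963  0.9166  2.4078  2.6155  0.7889 -2.0038] 0.0001
3 [-3.4, 2.0, -2.3, 0.4, 0.2, 0.0]  0.0001
4 [-3.4, 2.0, -2.3, 0.4, 0.2, 0.0]  0.0001
5 [-3.4, 2.0, -2.3, 0.4, 0.2, 0.1] [-0.7201  0.5724  0.8118  2.4453  2.9381  0.8259 -1.9645] 0.0001
6 [-3.4, 2.0, -2.3, 0.4, 0.2, 0.1]  0.0001
7 [-3.4, 2.0, -2.3, 0.3, 0.2, 0.1]  0.0001
```

```bash
python3 flip.py 52 .075 .33 8; cat > chain.py <<'E'
from plan import *; from st import *
o=env.get_obs();q=np.array(o['qpos']);X=np.array(o['eef_pos']);R=Ro.from_matrix(o['orientation'])
for b,dx,z in ((52,.075,.33),(52,.075,.25),(52,-.02,.25),(52,-.02,.30),(50,-.1,.30),(50,-.1,.23),(48,-.14,.16),(45,-.165,.1),(42,-.165,.065),(42,-.22,.08)):
    XT=H*[1,1,0]+dx*ax+[0,0,z];RT=tool(np.radians(b),-.22,True)
    for s in np.linspace(.1,1,10):
        q,e=ik(q,X+(XT-X)*s,R*Ro.from_rotvec(s*(R.inv()*RT).as_rotvec()),.01)
    X,R=XT,RT;print(b,dx,z,q,'%.4f'%e)
E
python3 chain.py
```

```text
t 8.35 x -0.0189 y -0.0197 z 0.4288 Fx 0.97 Fy -0.19 Fz 0.83 q [-1.0142  0.8442  1.0537  2.3234  2.2865  0.6527 -1.9896]
fk err [-0.0057  0.003   0.      0.     -0.     -0.    ]
qT [-0.132   0.533   0.1756  2.0885  2.8611  0.3754 -1.5031] 1.6663138296998358e-05
0 [-3.1, 3.6, -2.6, 1.2, 0.6, 1.1]  0.0001
1 [-3.1, 3.6, -2.6, 1.1, 0.6, 1.2]  0.0001
2 [-3.1, 3.6, -2.6, 1.0, 0.6, 1.3] [-0.7961  0.7045  0.8705  2.2995  2.6463  0.6577 -1.9669] 0.0001
3 [-3.1, 3.6, -2.6, 0.8, 0.5, 1.4]  0.0001
4 [-3.1, 3.6, -2.6, 0.7, 0.5, 1.5]  0.0001
5 [-3.1, 3.6, -2.6, 0.6, 0.5, 1.5] [-0.5328  0.6108  0.663   2.1998  3.0018  0.5249 -1.9372] 0.0001
6 [-3.1, 3.6, -2.6, 0.5, 0.4, 1.6]  0.0002
7 [-3.1, 3.6, -2.6, 0.4, 0.3, 1.6]  0.0002
52 0.075 0.33 [-0.3117  0.5763  0.4556  2.0854  3.2501  0.3699 -1.9492] 0.0002
52 0.075 0.25 [-0.285   0.7328  0.433   2.161   3.2163  0.5952 -1.9624] 0.0000
52 -0.02 0.25 [-0.3572  0.6992  0.4571  2.4318  3.1582  0.8147 -1.9409] 0.0000
52 -0.02 0.3 [-0.3979  0.5703  0.4978  2.3781  3.1682  0.6352 -1.9125] 0.0000
50 -0.1 0.3 [-0.4836  0.5101  0.5272  2.56    3.1204  0.7093 -1.8936] 0.0004
50 -0.1 0.23 [-0.5619  0.7866  0.7595  2.56    3.3924  0.899  -2.2327] 0.0237
48 -0.14 0.16 [-0.5969  0.9638  0.7934  2.56    3.4429  0.9587 -2.3774] 0.0611
45 -0.165 0.1 [-0.5982  1.1251  0.7608  2.56    3.4272  1.0363 -2.4504] 0.0754
42 -0.165 0.065 [-0.5612  1.2121  0.7152  2.56    3.4128  1.1063 -2.4505] 0.0647
42 -0.22 0.08 [-0.673   1.1282  0.7549  2.56    3.4561  0.9178 -2.5257] 0.1066
```

```bash
python3 - <<'E'
from plan import *; from st import *
q0=np.array([-.28,.73,.43,2.16,3.2,.6,-1.96])
for dx,z in((-.02,.25),(-.1,.3),(-.1,.23),(-.14,.16),(-.165,.1),(-.165,.065),(-.21,.08)):
  XT=H*[1,1,0]+dx*ax+[0,0,z]
  for b in(20,25,30,35,40,45):
    r=[ik(np.array([-.2+0,.7,q3,2.2,3.1,.3,-1.7]),XT,tool(np.radians(b),-.22,True)) for q3 in(.1,.4)]
    q,e=min(r,key=lambda k:k[1]);print(dx,z,b,q,'%.4f'%e)
E
```

```text
-0.02 0.25 20 [ 0.5876  0.6655 -0.9691  1.9408  1.12    0.7536  0.3252] 0.0003
-0.02 0.25 25 [ 0.4512  0.582  -0.7167  2.027   1.2336  0.5339  0.1862] 0.0004
-0.02 0.25 30 [-0.1051  0.53    0.1419  2.1087  1.8204  0.04   -0.4608] 0.0024
-0.02 0.25 35 [-0.1958  0.5453  0.2505  2.1645  3.0891  0.1515 -1.7566] 0.0000
-0.02 0.25 40 [-0.2292  0.5659  0.2826  2.2469  3.0887  0.3336 -1.7768] 0.0000
-0.02 0.25 45 [-0.2084  0.5879  0.2317  2.3275  2.9962  0.5269 -1.7014] 0.0000
-0.1 0.3 20 [ 0.693   0.509  -1.1065  2.0844  1.0167  0.7468  0.3079] 0.0003
-0.1 0.3 25 [ 0.5278  0.4111 -0.8243  2.1681  1.1145  0.5255  0.2082] 0.0004
-0.1 0.3 30 [ 0.1308  0.3417 -0.2681  2.2504  1.3665  0.2523 -0.0447] 0.0007
-0.1 0.3 35 [-0.3595  0.3783  0.3846  2.3047  3.048   0.1107 -1.737 ] 0.0000
-0.1 0.3 40 [-0.3829  0.3962  0.3954  2.3903  3.0231  0.2948 -1.7332] 0.0000
-0.1 0.3 45 [-0.3908  0.4281  0.3874  2.4763  3.0029  0.4939 -1.7406] 0.0000
-0.1 0.23 20 [ 0.4174  0.5303 -0.6819  2.182   1.2161  0.4765  0.1159] 0.0004
-0.1 0.23 25 [-0.1474  0.4928  0.1555  2.2523  2.2932  0.04   -0.9622] 0.0019
-0.1 0.2
[... 1511 characters left out ...]
[-0.4362  1.0722  0.5374  2.56    3.3799  0.9544 -2.2668] 0.0385
-0.165 0.065 40 [-0.5057  1.1481  0.6222  2.56    3.3726  1.0477 -2.3512] 0.0575
-0.165 0.065 45 [-0.5885  1.2519  0.7176  2.56    3.3502  1.1475 -2.4666] 0.0750
-0.21 0.08 20 [-0.292   0.8623  0.3066  2.56    3.3531  0.5866 -2.1129] 0.0095
-0.21 0.08 25 [-0.3754  0.9039  0.4237  2.56    3.4259  0.6666 -2.216 ] 0.0308
-0.21 0.08 30 [-0.4413  0.9464  0.5039  2.56    3.4374  0.7403 -2.2737] 0.0518
-0.21 0.08 35 [-0.5119  1.001   0.5837  2.56    3.4348  0.8164 -2.3369] 0.0722
-0.21 0.08 40 [-0.5952  1.0763  0.6728  2.56    3.4244  0.8974 -2.4226] 0.0918
-0.21 0.08 45 [-0.7012  1.1882  0.7809  2.56    3.407   0.9835 -2.554 ] 0.1100
```

```bash
python3 flip.py 48 .075 .33 9
```

```text
t 8.35 x -0.0189 y -0.0197 z 0.4288 Fx 0.97 Fy -0.19 Fz 0.83 q [-1.0142  0.8442  1.0537  2.3234  2.2865  0.6527 -1.9896]
fk err [-0.0057  0.003   0.      0.     -0.     -0.    ]
qT [-0.1506  0.5236  0.2164  2.0261  2.8629  0.2281 -1.5012] 2.7372669779386285e-05
0 [-2.7, 3.6, -2.4, 1.0, 0.5, 1.0]  0.0001
1 [-2.7, 3.6, -2.4, 0.9, 0.5, 1.1]  0.0001
2 [-2.7, 3.6, -2.4, 0.8, 0.5, 1.2] [-0.8232  0.7023  0.8954  2.2907  2.6064  0.6226 -1.9484] 0.0001
3 [-2.7, 3.6, -2.4, 0.8, 0.5, 1.2]  0.0001
4 [-2.7, 3.6, -2.4, 0.6, 0.5, 1.3]  0.0001
5 [-2.7, 3.6, -2.4, 0.5, 0.4, 1.4] [-0.5863  0.5998  0.7041  2.1935  2.9161  0.4725 -1.9041] 0.0001
6 [-2.7, 3.6, -2.4, 0.4, 0.4, 1.4]  0.0001
7 [-2.7, 3.6, -2.4, 0.3, 0.3, 1.5]  0.0002
8 [-2.7, 3.6, -2.4, 0.2, 0.3, 1.5] [-0.2554  0.5463  0.3757  2.0232  3.2228  0.2227 -1.8924] 0.0002
```

Request:
carry_out([
  {"ax": -2.7,"ay": 3.6,"az": -2.4,"tx": 1,"ty": 0.5,"tz": 1,"claw": -1},
  {"ax": -2.7,"ay": 3.6,"az": -2.4,"tx": 0.9,"ty": 0.5,"tz": 1.1,"claw": -1},
  {"ax": -2.7,"ay": 3.6,"az": -2.4,"tx": 0.8,"ty": 0.5,"tz": 1.2,"claw": -1},
  {"ax": -2.7,"ay": 3.6,"az": -2.4,"tx": 0.8,"ty": 0.5,"tz": 1.2,"claw": -1},
  {"ax": -2.7,"ay": 3.6,"az": -2.4,"tx": 0.6,"ty": 0.5,"tz": 1.3,"claw": -1},
  {"ax": -2.7,"ay": 3.6,"az": -2.4,"tx": 0.5,"ty": 0.4,"tz": 1.4,"claw": -1},
  {"ax": -2.7,"ay": 3.6,"az": -2.4,"tx": 0.4,"ty": 0.4,"tz": 1.4,"claw": -1},
  {"ax": -2.7,"ay": 3.6,"az": -2.4,"tx": 0.3,"ty": 0.3,"tz": 1.5,"claw": -1},
])

```text
t: 9.15
eef_pos: [0.7015, -0.0876, 0.3449]
orientation: [[-0.588, 0.286, 0.757], [0.177, 0.958, -0.225], [-0.789, 0.001, -0.614]]
contact_force: [-0.2, 0.4, -0.7]
finger_gap: 0.003
finger_force: 0.0
```

```bash
python3 refit.py && python3 flip.py 47 .075 .252 5; python3 -c "
from st import *
o=env.get_obs();print(o['orientation'])"
```

```text
[0.3427, 0.5612, 0.3333, 0.3232, 0.0203, 0.0, 0.0, 1.5708, -0.0008, -0.002, -0.0416, -0.8517, 0.8516] max res 0.010396332827819404
t 9.15 x 0.0657 y -0.0065 z 0.3449 Fx -0.30 Fy 0.38 Fz -0.74 q [-0.4051  0.5645  0.5317  2.1045  3.1142  0.3386 -1.9049]
fk err [-0.0015  0.0021 -0.002   0.     -0.     -0.    ]
qT [-0.1002  0.6499  0.1274  2.0973  2.8768  0.4156 -1.5339] 9.764680993772544e-06
0 [-0.6, 1.0, -0.5, 1.4, 0.1, 1.3]  0.0000
1 [-0.6, 1.0, -0.5, 1.3, 0.1, 1.3]  0.0000
2 [-0.6, 1.0, -0.5, 1.3, 0.1, 1.3] [-0.3051  0.6349  0.4282  2.1026  3.1814  0.385  -1.9258] 0.0000
3 [-0.6, 1.0, -0.5, 1.3, 0.1, 1.4]  0.0000
4 [-0.6, 1.0, -0.5, 1.3, 0.1, 1.4]  0.0000
[[-0.5878  0.2862  0.7567]
 [ 0.1767  0.9582 -0.2252]
 [-0.7895  0.0013 -0.6138]]
```

```bash
python3 flip.py 47 .066 .254 5
```

```text
t 9.15 x 0.0657 y -0.0065 z 0.3449 Fx -0.30 Fy 0.38 Fz -0.74 q [-0.4051  0.5645  0.5317  2.1045  3.1142  0.3386 -1.9049]
fk err [-0.0015  0.0021 -0.002   0.     -0.     -0.    ]
qT [-0.1046  0.6391  0.1266  2.1217  2.8747  0.4293 -1.5352] 8.923780262088465e-06
0 [-0.6, 1.0, -0.5, 1.4, 0.1, 1.1]  0.0000
1 [-0.6, 1.0, -0.5, 1.4, 0.1, 1.1]  0.0000
2 [-0.6, 1.0, -0.5, 1.4, 0.1, 1.2] [-0.3116  0.6288  0.4327  2.1167  3.1791  0.3919 -1.9246] 0.0000
3 [-0.6, 1.0, -0.5, 1.4, 0.1, 1.2]  0.0000
4 [-0.6, 1.0, -0.5, 1.3, 0.1, 1.2]  0.0000
```

Request:
carry_out([
  {"ax": -0.6,"ay": 1,"az": -0.5,"tx": 1.4,"ty": 0.1,"tz": 1.1,"claw": -1},
  {"ax": -0.6,"ay": 1,"az": -0.5,"tx": 1.4,"ty": 0.1,"tz": 1.1,"claw": -1},
  {"ax": -0.6,"ay": 1,"az": -0.5,"tx": 1.4,"ty": 0.1,"tz": 1.2,"claw": -1},
  {"ax": -0.6,"ay": 1,"az": -0.5,"tx": 1.4,"ty": 0.1,"tz": 1.2,"claw": -1},
  {"ax": -0.6,"ay": 1,"az": -0.5,"tx": 1.3,"ty": 0.1,"tz": 1.2,"claw": -1},
  {"ax": 0,"ay": 0,"az": 0,"tx": 0,"ty": 0,"tz": 0,"claw": -1},
])

```text
t: 9.75
eef_pos: [0.7036, -0.0831, 0.2507]
orientation: [[-0.665, 0.223, 0.713], [0.151, 0.975, -0.163], [-0.732, -0.001, -0.682]]
contact_force: [-0.4, -0.8, -0.2]
finger_gap: 0.007
finger_force: 0.0
```

```bash
python3 - <<'E'
from st import *
import cv2
o=st();print(o['orientation'])
s=env.snapshot('side')[60:260,225:425];t=env.snapshot('top')[150:310,280:440]
cv2.imwrite('pics/b.png',np.hstack([cv2.resize(s,(400,400),interpolation=cv2.INTER_CUBIC),cv2.resize(t,(400,400),interpolation=cv2.INTER_CUBIC)]))
E
```

```text
t 9.75 x 0.0669 y -0.0017 z 0.2507 Fx -0.19 Fy -0.91 Fz -0.21 q [-0.2666  0.6943  0.3819  2.1226  3.2041  0.4412 -1.9324]
[[-0.6647  0.2227  0.7132]
 [ 0.1513  0.9749 -0.1634]
 [-0.7317 -0.0007 -0.6817]]
```

View pics/b.png

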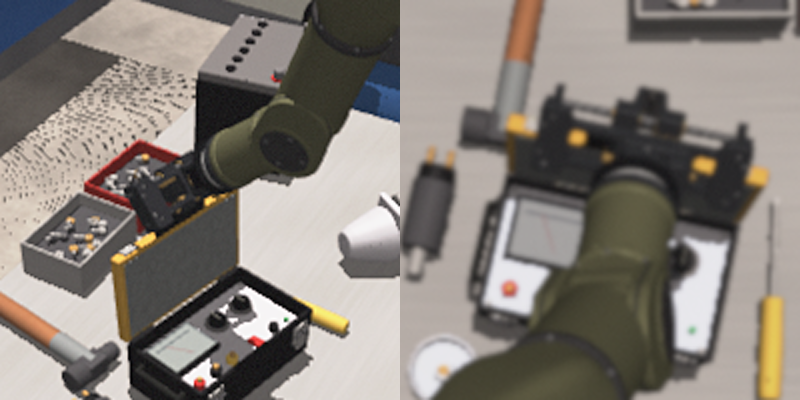

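Side view (left half): the gripper is at about (165,190), just behind the lid's top edge (125,250)-(240,200), and not touching. I'll pull forward slowly.

Request:
carry_out([
  {"ax": 0,"ay": 0,"az": 0,"tx": 0.6,"ty": 0,"tz": -0.6,"claw": -1},
  {"ax": 0,"ay": 0,"az": 0,"tx": 0.6,"ty": 0,"tz": -0.6,"claw": -1},
  {"ax": 0,"ay": 0,"az": 0,"tx": 0.5,"ty": 0,"tz": -0.6,"claw": -1},
  {"ax": 0,"ay": 0,"az": 0,"tx": 0.5,"ty": 0,"tz": -0.6,"claw": -1},
  {"ax": 0,"ay": 0,"az": 0,"tx": 0.5,"ty": 0,"tz": -0.6,"claw": -1},
  {"ax": 0,"ay": 0,"az": 0,"tx": 0.5,"ty": 0,"tz": -0.6,"claw": -1},
  {"ax": 0,"ay": 0,"az": 0,"tx": 0.5,"ty": 0,"tz": -0.6,"claw": -1},
])

```text
t: 10.55
eef_pos: [0.6494, -0.0703, 0.2534]
orientation: [[-0.663, 0.223, 0.715], [0.151, 0.975, -0.164], [-0.734, -0.001, -0.679]]
contact_force: [1.6, 0.7, -0.2]
finger_gap: 0.004
finger_force: 0.4
```

```bash
cat > lid.py <<'E'
from st import *
import cv2
def lid(n=[0]):
    # yellow lid front-left corner in side view -> lid angle (least residual over known arc)
    im=env.snapshot('side');hsv=cv2.cvtColor(im,cv2.COLOR_BGR2HSV)
    m=cv2.inRange(hsv,(17,120,90),(32,255,255));m[:, :250]=0;m[:,400:]=0;m[:130]=0;m[270:]=0
    k,l,s,c=cv2.connectedComponentsWithStats(m)
    return im,m
def corner(th,y,r=.145,h=0):  # lid point, world
    return H+ay*y+ax*(-r*np.cos(th)+h*np.sin(th))+np.array([0,0,r*np.sin(th)+h*np.cos(th)])
if __name__=='__main__':
    o=st();im,m=lid()
    ys,xs=np.nonzero(m)
    L=xs<xs.min()+4; print('leftmost',xs.min(),ys[xs==xs.min()].mean(),'topmost',xs[ys==ys.min()].mean(),ys.min(),'n',len(xs))
    for th in np.arange(1.65,-.01,-.15):print('%.2f'%th,'L under',proj('side',corner(th,.125)).round(1),'L outer',proj('side',corner(th,.125,.145,.018)).round(1),'R under',proj('side',corner(th,-.125)).round(1))
    cv2.imwrite('last.png',im)
E
python3 lid.py
```

```text
t 10.55 x 0.0111 y -0.0011 z 0.2534 Fx 1.38 Fy 1.05 Fz -0.24 q [-0.3216  0.6578  0.4098  2.2777  3.167   0.5519 -1.917 ]
leftmost 259 169.0 topmost 297.0 137 n 545
1.65 L under [284.8 189.4] L outer [280.2 186.9] R under [344.9 150.4]
1.50 L under [290.5 193. ] L outer [285.8 189.6] R under [350.6 153.4]
1.35 L under [296.3 197.5] L outer [291.6 193.4] R under [356.1 157.3]
1.20 L under [301.9 202.8] L outer [297.3 198.1] R under [361.5 162. ]
1.05 L under [307.2 208.8] L outer [303.  203.6] R under [366.5 167.5]
0.90 L under [312.1 215.4] L outer [308.3 209.8] R under [371.  173.5]
0.75 L under [316.5 222.3] L outer [313.1 216.4] R under [374.8 179.8]
0.60 L under [320.1 229.3] L outer [317.4 223.4] R under [377.9 186.4]
0.45 L under [323.  236.3] L outer [320.9 230.6] R under [380.3 193.1]
0.30 L under [325.  243.1] L outer [323.7 237.6] R under [381.7 199.5]
0.15 L under [326.1 249.4] L outer [325.5 244.3] R under [382.3 205.7]
0.00 L under [326.3 255.2] L outer [326.5 250.6] R under [382.  211.4]
```

```bash
python3 - <<'E'
s=open('lid.py').read()
i=s.index("if __name__")
s=s[:i]+'''if __name__=='__main__':
    o=st();im,m=lid();m[:,330:]=0;m[:150]=0
    k,l,a,c=cv2.connectedComponentsWithStats(m,connectivity=4)
    q=[j for j in range(1,k) if a[j,4]>25 and a[j,0]>268]
    for j in q:
        ys,xs=np.nonzero(l==j);b=np.argmin(ys+.0*xs);print('comp',a[j],'top-left corner',xs[np.argmin(xs+ys)],ys[np.argmin(xs+ys)])
        ll=xs[np.argmin(xs+ys)],ys[np.argmin(xs+ys)]
        th=np.arange(0,1.7,.01);d=[np.linalg.norm(proj('side',corner(t,.125,.145,.018))-ll) for t in th];print('   angle %.2f res %.1f px'%(th[np.argmin(d)],min(d)))
    cv2.imwrite('last.png',im)
'''
open('lid.py','w').write(s)
E
python3 lid.py; python3 -c "
import cv2;s=cv2.imread('last.png')[130:280,250:420];cv2.imwrite('pics/c.png',cv2.resize(s,None,fx=4,fy=4,interpolation=cv2.INTER_CUBIC))"
```

```text
t 10.60 x 0.0096 y -0.0013 z 0.2528 Fx -0.70 Fy -0.22 Fz -0.19 q [-0.3221  0.6574  0.4097  2.2804  3.1669  0.5518 -1.9169]
comp [285 179  27  52 317] top-left corner 289 193
   angle 1.40 res 1.1 px
```

View pics/c.png

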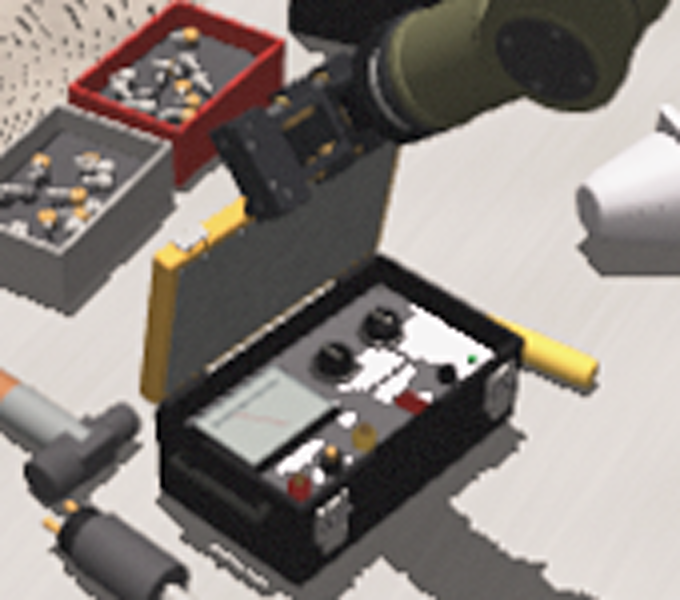

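The lid leans forward with its corner at about (155,255) in the crop, so roughly 1.40 rad and just past balance. The script works out the last bit of tipping and the swing over to the front.

```bash
cat > way.py <<'E'
from plan import *; from st import *
def go(way,ylat=0):
    o=env.get_obs();q=np.array(o['qpos']);X=np.array(o['eef_pos']);R=Ro.from_matrix(o['orientation'])
    P=[(X,R)]+[(H*[1,1,0]+dx*ax+ylat*ay+[0,0,z],tool(np.radians(b),-.22,True)) for dx,z,b in way]
    for r,(X,R),w in zip(rows(P),P[1:],way):
        q1,e=ik(q,X,R,.01);print(r,np.round(w,3).tolist(),'q',q1[[3,4,5]],'dq %.2f e %.4f'%(abs(q1-q).max(),e));q=q1
E
python3 -c "
from way import *
go([(.001,.253,47),(-.008,.255,47),(-.012,.275,46),(-.022,.295,45),(-.055,.297,44),(-.09,.297,43),(-.118,.287,42),(-.118,.25,41),(-.114,.224,40)])"
```

```text
[-0.2, 0.1, -0.1, 0.6, 0.1, -0.7] [0.001, 0.253, 47.0] q [2.3075 3.1722 0.5673] dq 0.03 e 0.0000
[0.0, 0.0, 0.0, 0.5, -0.0, -0.8] [-0.008, 0.255, 47.0] q [2.3311 3.1667 0.5807] dq 0.02 e 0.0000
[-0.0, 1.0, 0.0, -1.2, 0.0, -1.7] [-0.012, 0.275, 46.0] q [2.3068 3.1758 0.4854] dq 0.10 e 0.0001
[0.0, 1.0, 0.0, -0.7, -0.0, -2.1] [-0.022, 0.295, 45.0] q [2.2947 3.1788 0.3989] dq 0.09 e 0.0001
[0.0, 1.0, 0.0, 2.2, -0.0, -2.5] [-0.055, 0.297, 44.0] q [2.3639 3.16   0.4113] dq 0.07 e 0.0001
[-0.0, 1.0, 0.0, 2.5, 0.0, -2.4] [-0.09, 0.297, 43.0] q [2.4396 3.1357 0.4332] dq 0.08 e 0.0001
[0.0, 1.0, 0.0, 2.7, 0.0, -1.2] [-0.118, 0.287, 42.0] q [2.5119 3.1196 0.4853] dq 0.07 e 0.0001
[0.0, 1.0, 0.0, 2.5, 0.0, 2.7] [-0.118, 0.25, 41.0] q [2.5501 3.1389 0.6058] dq 0.12 e 0.0002
[-0.0, 1.0, 0.0, 1.4, 0.0, 2.2] [-0.114, 0.224, 40.0] q [2.5555 3.1513 0.665 ] dq 0.07 e 0.0001
```

```bash
python3 -c "
from way import *
go([(.001,.253,47),(-.008,.255,47),(-.012,.275,46),(-.022,.295,44),(-.055,.297,42),(-.09,.297,40),(-.115,.287,38),(-.115,.25,36),(-.110,.224,34)])"
```

```text
[-0.2, 0.1, -0.1, 0.6, 0.1, -0.7] [0.001, 0.253, 47.0] q [2.3075 3.1722 0.5673] dq 0.03 e 0.0000
[0.0, 0.0, 0.0, 0.5, -0.0, -0.8] [-0.008, 0.255, 47.0] q [2.3311 3.1667 0.5807] dq 0.02 e 0.0000
[-0.0, 1.0, 0.0, -1.2, 0.0, -1.7] [-0.012, 0.275, 46.0] q [2.3068 3.1758 0.4854] dq 0.10 e 0.0001
[0.0, 2.0, 0.0, -0.7, -0.0, -2.1] [-0.022, 0.295, 44.0] q [2.2789 3.1867 0.3615] dq 0.12 e 0.0001
[0.0, 2.0, 0.0, 2.2, -0.0, -2.4] [-0.055, 0.297, 42.0] q [2.3314 3.1764 0.3353] dq 0.05 e 0.0000
[-0.0, 2.0, -0.0, 2.6, 0.0, -2.3] [-0.09, 0.297, 40.0] q [2.3895 3.1608 0.317 ] dq 0.06 e 0.0001
[0.0, 2.0, 0.0, 2.6, -0.0, -0.8] [-0.115, 0.287, 38.0] q [2.4359 3.1545 0.3208] dq 0.05 e 0.0000
[0.0, 2.0, -0.0, 2.3, 0.0, 2.9] [-0.115, 0.25, 36.0] q [2.4567 3.1776 0.3925] dq 0.08 e 0.0001
[0.0, 2.0, 0.0, 1.1, 0.0, 2.4] [-0.11, 0.224, 34.0] q [2.4429 3.1977 0.4053] dq 0.05 e 0.0001
```

Request:
carry_out([
  {"ax": 0,"ay": 0,"az": 0,"tx": 0.6,"ty": 0,"tz": -0.7,"claw": -1},
  {"ax": 0,"ay": 0,"az": 0,"tx": 0.5,"ty": 0,"tz": -0.8,"claw": -1},
  {"ax": 0,"ay": 1,"az": 0,"tx": -1.2,"ty": 0,"tz": -1.7,"claw": -1},
  {"ax": 0,"ay": 2,"az": 0,"tx": -0.7,"ty": 0,"tz": -2.1,"claw": -1},
  {"ax": 0,"ay": 2,"az": 0,"tx": 2.2,"ty": 0,"tz": -2.4,"claw": -1},
  {"ax": 0,"ay": 2,"az": 0,"tx": 2.6,"ty": 0,"tz": -2.3,"claw": -1},
  {"ax": 0,"ay": 2,"az": 0,"tx": 2.6,"ty": 0,"tz": -0.8,"claw": -1},
  {"ax": 0,"ay": 2,"az": 0,"tx": 2.3,"ty": 0,"tz": 2.9,"claw": -1},
  {"ax": 0,"ay": 2,"az": 0,"tx": 1.1,"ty": 0,"tz": 2.4,"claw": -1},
])

```text
t: 11.55
eef_pos: [0.5305, -0.0429, 0.2221]
orientation: [[-0.809, 0.222, 0.545], [0.184, 0.975, -0.124], [-0.559, -0.0, -0.829]]
contact_force: [0.4, -1.0, -0.4]
finger_gap: 0.004
finger_force: 0.0
```

```bash
python3 lid.py
```

```text
t 11.55 x -0.1108 y -0.0002 z 0.2221 Fx 0.62 Fy -0.87 Fz -0.39 q [-0.3499  0.5706  0.3638  2.4355  3.1836  0.4046 -1.9341]
comp [286 183  33  48 304] top-left corner 296 197
   angle 1.23 res 0.2 px
```

Request:
carry_out([
  {"ax": 0,"ay": 0,"az": 0,"tx": -0.7,"ty": 0,"tz": 0.5,"claw": -1},
  {"ax": 0,"ay": 0,"az": 0,"tx": -0.7,"ty": 0,"tz": 0.5,"claw": -1},
  {"ax": 0,"ay": 0,"az": 0,"tx": -0.7,"ty": 0,"tz": 0.5,"claw": -1},
  {"ax": 0,"ay": 0,"az": 0,"tx": 0,"ty": 0,"tz": 0,"claw": -1},
  {"ax": 0,"ay": 0,"az": 0,"tx": 0,"ty": 0,"tz": 0,"claw": -1},
])

```text
t: 12.1
eef_pos: [0.5582, -0.0496, 0.2234]
orientation: [[-0.806, 0.223, 0.549], [0.184, 0.975, -0.126], [-0.563, -0.0, -0.826]]
contact_force: [-0.8, 0.3, 0.1]
finger_gap: 0.001
finger_force: 0.0
```

```bash
python3 lid.py; cat >> way.py <<'E'
def tcp(th,b,s=.020):
    d=np.array([np.sin(b),-np.cos(b)]);n=np.array([np.cos(b),np.sin(b)])
    lip=np.array([-.175*np.cos(th),.092+.175*np.sin(th)])
    u=np.array([np.cos(th),-np.sin(th)]) if th>np.pi/2-b else d
    return lip+s*u-.009*n
def low(ths,bs,ylat=0):
    go([(*tcp(t,np.radians(b)),b) for t,b in zip(ths,bs)],ylat)
E
python3 -c "
from way import *
import numpy as np
low(np.linspace(1.03,.6,20),np.linspace(33.5,26,20))"
```

```text
t 12.10 x -0.0823 y -0.0008 z 0.2234 Fx -0.85 Fy 0.08 Fz 0.10 q [-0.3191  0.5814  0.3513  2.3616  3.2026  0.3511 -1.9374]
comp [286 185  38  46 294] top-left corner 300 200
   angle 1.14 res 0.4 px
[-0.2, 0.7, -0.2, 0.6, 0.1, 0.0] [-0.087, 0.22, 33.5] q [2.376  3.2142 0.3505] dq 0.01 e 0.0000
[-0.0, 0.4, 0.0, 0.4, -0.0, -0.0] [-0.09, 0.218, 33.105] q [2.3799 3.215  0.3483] dq 0.00 e 0.0000
[-0.0, 0.4, 0.0, 0.4, 0.0, -0.0] [-0.094, 0.216, 32.711] q [2.3846 3.2156 0.3475] dq 0.00 e 0.0000
[0.0, 0.4, 0.0, 0.4, 0.0, 0.0] [-0.097, 0.214, 32.316] q [2.39   3.216  0.3479] dq 0.01 e 0.0000
[0.0, 0.4, -0.0, 0.4, -0.0, 0.0] [-0.1, 0.212, 31.921] q [2.3954 3.2165 0.3485] dq 0.01 e 0.0000
[0.0, 0.4, 0.0, 0.4, 0.0, 0.0] [-0.104, 0.209, 31.526] q [2.4008 3.2169 0.3494] dq 0.01 e 0.0000
[0.0, 0.4, 0.0, 0.4, 0.0, 0.0] [-0.107, 0.207, 31.132] q [2.406  3.2174 0.3505] dq 0.01 e 0.0000
[-0.0, 0.4, 0.0, 0.4, 0.0, 0.1] [-0.11, 0.204, 30.737] q [2.4112 3.2179 0.3518] dq 0.01 e 0.0000
[0.0, 0.4, -0.0, 0.4, -0.0, 0.1] [-0.113, 0.202, 30.342] q [2.4162 3.2184 0.3533] dq 0.01 e 0.0000
[0.0, 0.4, 0.0, 0.4, 0.0
[... 354 characters left out ...]
 0.00 e 0.0000
[0.0, 0.4, 0.0, 0.4, -0.0, 0.1] [-0.128, 0.188, 28.368] q [2.4398 3.2215 0.3631] dq 0.00 e 0.0000
[-0.0, 0.4, -0.0, 0.4, -0.0, 0.1] [-0.131, 0.185, 27.974] q [2.4441 3.2222 0.3655] dq 0.00 e 0.0000
[-0.0, 0.4, -0.0, 0.4, 0.0, 0.1] [-0.134, 0.182, 27.579] q [2.4482 3.2229 0.368 ] dq 0.00 e 0.0000
[0.0, 0.4, 0.0, 0.4, -0.0, 0.2] [-0.136, 0.178, 27.184] q [2.4522 3.2236 0.3706] dq 0.00 e 0.0000
[0.0, 0.4, 0.0, 0.4, 0.0, 0.2] [-0.139, 0.175, 26.789] q [2.456  3.2244 0.3733] dq 0.01 e 0.0000
[-0.0, 0.4, 0.0, 0.4, -0.0, 0.2] [-0.141, 0.172, 26.395] q [2.4596 3.2252 0.376 ] dq 0.01 e 0.0000
[0.0, 0.4, 0.0, 0.4, 0.0, 0.2] [-0.144, 0.169, 26.0] q [2.463  3.2261 0.3788] dq 0.01 e 0.0000
```

Request:
carry_out([
  {"ax": 0,"ay": 0,"az": 0,"tx": 0,"ty": 0,"tz": 0,"claw": -1},
  {"ax": 0,"ay": 0,"az": 0,"tx": 0,"ty": 0,"tz": 0,"claw": -1},
  {"ax": 0,"ay": 0,"az": 0,"tx": 0,"ty": 0,"tz": 0,"claw": -1},
  {"ax": 0,"ay": 0,"az": 0,"tx": 0,"ty": 0,"tz": 0,"claw": -1},
  {"ax": 0,"ay": 0,"az": 0,"tx": 0,"ty": 0,"tz": 0,"claw": -1},
  {"ax": 0,"ay": 0,"az": 0,"tx": 0,"ty": 0,"tz": 0,"claw": -1},
])

```text
t: 12.75
eef_pos: [0.5577, -0.0495, 0.2225]
orientation: [[-0.807, 0.223, 0.547], [0.184, 0.975, -0.126], [-0.562, -0.001, -0.827]]
contact_force: [-0.9, 1.2, -0.1]
finger_gap: 0.005
finger_force: 0.4
```

```bash
python3 lid.py
```

```text
t 12.75 x -0.0829 y -0.0008 z 0.2225 Fx -1.19 Fy 1.01 Fz -0.08 q [-0.3189  0.5827  0.3507  2.3622  3.2027  0.3511 -1.9375]
comp [286 188  42  43 291] top-left corner 304 203
   angle 1.04 res 1.2 px
```

The lid has come down onto the finger at about 1.04 rad. Now I lower it at about 0.2 rad/s.

Request:
carry_out([
  {"ax": 0,"ay": 0.4,"az": 0,"tx": 0.4,"ty": 0,"tz": 0,"claw": -1},
  {"ax": 0,"ay": 0.4,"az": 0,"tx": 0.4,"ty": 0,"tz": 0,"claw": -1},
  {"ax": 0,"ay": 0.4,"az": 0,"tx": 0.4,"ty": 0,"tz": 0,"claw": -1},
  {"ax": 0,"ay": 0.4,"az": 0,"tx": 0.4,"ty": 0,"tz": 0,"claw": -1},
  {"ax": 0,"ay": 0.4,"az": 0,"tx": 0.4,"ty": 0,"tz": 0,"claw": -1},
  {"ax": 0,"ay": 0.4,"az": 0,"tx": 0.4,"ty": 0,"tz": 0,"claw": -1},
  {"ax": 0,"ay": 0.4,"az": 0,"tx": 0.4,"ty": 0,"tz": 0.1,"claw": -1},
  {"ax": 0,"ay": 0.4,"az": 0,"tx": 0.4,"ty": 0,"tz": 0.1,"claw": -1},
  {"ax": 0,"ay": 0.4,"az": 0,"tx": 0.4,"ty": 0,"tz": 0.1,"claw": -1},
  {"ax": 0,"ay": 0.4,"az": 0,"tx": 0.4,"ty": 0,"tz": 0.1,"claw": -1},
])

```text
t: 13.8
eef_pos: [0.5268, -0.0425, 0.1976]
orientation: [[-0.843, 0.223, 0.49], [0.192, 0.975, -0.113], [-0.502, -0.001, -0.865]]
contact_force: [-0.1, 0.8, 0.8]
finger_gap: 0.005
finger_force: 0.4
```

```bash
python3 lid.py;python3 -c "
from way import *
low(np.linspace(.81,.56,12),np.linspace(29.5,25.5,12))"
```

```text
t 13.80 x -0.1146 y -0.0007 z 0.1976 Fx -0.28 Fy 0.75 Fz 0.76 q [-0.3062  0.6055  0.3181  2.4081  3.2082  0.3547 -1.9518]
comp [287 196  43  35 384] top-left corner 289 224
   angle 0.92 res 24.0 px
[-0.2, 0.6, -0.2, 0.3, 0.1, -0.2] [-0.119, 0.197, 29.5] q [2.4221 3.2202 0.35  ] dq 0.01 e 0.0000
[0.0, 0.4, 0.0, 0.4, -0.0, 0.1] [-0.122, 0.194, 29.136] q [2.4274 3.2206 0.3532] dq 0.01 e 0.0000
[0.0, 0.4, 0.0, 0.4, 0.0, 0.1] [-0.125, 0.191, 28.773] q [2.4325 3.2209 0.3565] dq 0.01 e 0.0000
[0.0, 0.4, -0.0, 0.4, -0.0, 0.1] [-0.127, 0.188, 28.409] q [2.4376 3.2213 0.36  ] dq 0.01 e 0.0000
[0.0, 0.4, 0.0, 0.4, 0.0, 0.1] [-0.13, 0.185, 28.045] q [2.4424 3.2217 0.3636] dq 0.00 e 0.0000
[-0.0, 0.4, 0.0, 0.4, 0.0, 0.1] [-0.133, 0.182, 27.682] q [2.4472 3.2222 0.3674] dq 0.00 e 0.0000
[0.0, 0.4, -0.0, 0.4, -0.0, 0.2] [-0.136, 0.179, 27.318] q [2.4517 3.2227 0.3712] dq 0.01 e 0.0000
[0.0, 0.4, 0.0, 0.4, 0.0, 0.2] [-0.138, 0.176, 26.955] q [2.4561 3.2232 0.3751] dq 0.01 e 0.0000
[-0.0, 0.4, 0.0, 0.4, 0.0, 0.2] [-0.141, 0.173, 26.591] q [2.4603 3.2237 0.3791] dq 0.01 e 0.0000
[0.0, 0.4, -0.0, 0.4, -0.0, 0.2] [-0.143, 0.17, 26.227] q [2.4643 3.2243 0.3832] dq 0.01 e 0.0000
[-0.0, 0.4, -0.0, 0.4, 0.0, 0.2] [-0.145, 0.166, 25.864] q [2.4681 3.2248 0.3873] dq 0.01 e 0.0000
[0.0, 0.4, -0.0, 0.4, 0.0, 0.2] [-0.148, 0.163, 25.5] q [2.4717 3.2255 0.3914] dq 0.01 e 0.0000
```

Request:
carry_out([
  {"ax": 0,"ay": 0.4,"az": 0,"tx": 0.4,"ty": 0,"tz": 0,"claw": -1},
  {"ax": 0,"ay": 0.4,"az": 0,"tx": 0.4,"ty": 0,"tz": 0.1,"claw": -1},
  {"ax": 0,"ay": 0.4,"az": 0,"tx": 0.4,"ty": 0,"tz": 0.1,"claw": -1},
  {"ax": 0,"ay": 0.4,"az": 0,"tx": 0.4,"ty": 0,"tz": 0.1,"claw": -1},
  {"ax": 0,"ay": 0.4,"az": 0,"tx": 0.4,"ty": 0,"tz": 0.1,"claw": -1},
  {"ax": 0,"ay": 0.4,"az": 0,"tx": 0.4,"ty": 0,"tz": 0.1,"claw": -1},
  {"ax": 0,"ay": 0.4,"az": 0,"tx": 0.4,"ty": 0,"tz": 0.2,"claw": -1},
  {"ax": 0,"ay": 0.4,"az": 0,"tx": 0.4,"ty": 0,"tz": 0.2,"claw": -1},
  {"ax": 0,"ay": 0.4,"az": 0,"tx": 0.4,"ty": 0,"tz": 0.2,"claw": -1},
  {"ax": 0,"ay": 0.4,"az": 0,"tx": 0.4,"ty": 0,"tz": 0.2,"claw": -1},
])

```text
t: 14.85
eef_pos: [0.4981, -0.036, 0.1669]
orientation: [[-0.875, 0.223, 0.429], [0.2, 0.975, -0.099], [-0.44, -0.001, -0.898]]
contact_force: [-1.5, 1.4, 1.2]
finger_gap: 0.004
finger_force: 0.9
```

```bash
sed -i 's/np.argmin(xs+ys)/np.argmax(.5*xs+.87*ys)/g; s/corner(t,.125,.145,.018)/corner(t,.125)/' lid.py; python3 lid.py;python3 -c "
from way import *
low(np.linspace(.6,.36,12),np.linspace(26,22,12))"
python3 -c "
import cv2;s=cv2.imread('last.png')[150:280,255:415];cv2.imwrite('pics/d.png',cv2.resize(s,None,fx=4,fy=4,interpolation=cv2.INTER_CUBIC))"
```

```text
t 14.85 x -0.1440 y -0.0006 z 0.1669 Fx -1.81 Fy 1.06 Fz 1.24 q [-0.2867  0.6524  0.2796  2.4512  3.214   0.3797 -1.968 ]
comp [287 197  43  34 720] top-left corner 321 228
   angle 0.62 res 1.4 px
[-0.2, 0.0, -0.2, -0.2, 0.1, -0.2] [-0.144, 0.169, 26.0] q [2.463  3.2253 0.3788] dq 0.01 e 0.0000
[0.0, 0.4, -0.0, 0.3, -0.0, 0.2] [-0.146, 0.166, 25.636] q [2.4664 3.226  0.3821] dq 0.01 e 0.0000
[-0.0, 0.4, -0.0, 0.3, 0.0, 0.2] [-0.148, 0.162, 25.273] q [2.4696 3.2267 0.3855] dq 0.01 e 0.0000
[0.0, 0.4, 0.0, 0.3, -0.0, 0.2] [-0.15, 0.159, 24.909] q [2.4725 3.2275 0.3889] dq 0.01 e 0.0000
[0.0, 0.4, 0.0, 0.3, -0.0, 0.2] [-0.152, 0.156, 24.545] q [2.4753 3.2282 0.3922] dq 0.01 e 0.0000
[-0.0, 0.4, -0.0, 0.3, 0.0, 0.2] [-0.154, 0.153, 24.182] q [2.4778 3.2291 0.3955] dq 0.01 e 0.0000
[-0.0, 0.4, -0.0, 0.3, 0.0, 0.2] [-0.156, 0.149, 23.818] q [2.4801 3.2299 0.3988] dq 0.01 e 0.0000
[0.0, 0.4, 0.0, 0.3, -0.0, 0.2] [-0.158, 0.146, 23.455] q [2.4822 3.2308 0.4019] dq 0.01 e 0.0000
[0.0, 0.4, -0.0, 0.3, -0.0, 0.2] [-0.16, 0.142, 23.091] q [2.484  3.2317 0.405 ] dq 0.01 e 0.0000
[-0.0, 0.4, 0.0, 0.3, 0.0, 0.3] [-0.162, 0.139, 22.727] q [2.4855 3.2326 0.408 ] dq 0.01 e 0.0000
[0.0, 0.4, 0.0, 0.3, 0.0, 0.3] [-0.163, 0.135, 22.364] q [2.4868 3.2336 0.4108] dq 0.01 e 0.0000
[-0.0, 0.4, 0.0, 0.3, -0.0, 0.3] [-0.165, 0.132, 22.0] q [2.4878 3.2346 0.4134] dq 0.01 e 0.0000
```

View pics/d.png

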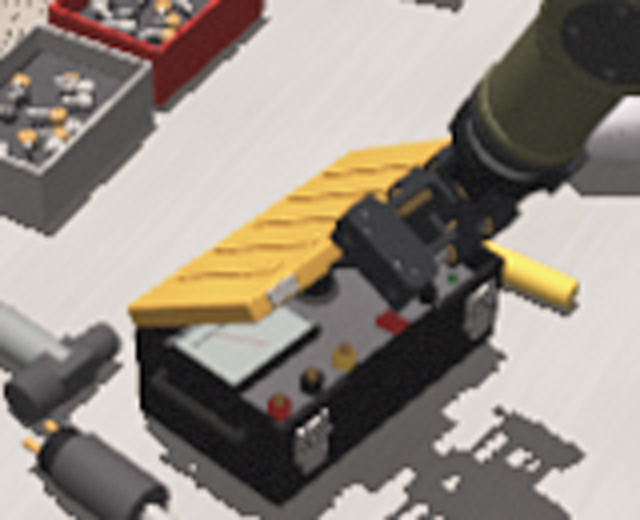

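The lid rests on the finger, its front left corner at crop (265,320), about 0.6 rad as planned. I continue lowering.

Request:
carry_out([
  {"ax": 0,"ay": 0.4,"az": 0,"tx": 0.3,"ty": 0,"tz": 0.2,"claw": -1},
  {"ax": 0,"ay": 0.4,"az": 0,"tx": 0.3,"ty": 0,"tz": 0.2,"claw": -1},
  {"ax": 0,"ay": 0.4,"az": 0,"tx": 0.3,"ty": 0,"tz": 0.2,"claw": -1},
  {"ax": 0,"ay": 0.4,"az": 0,"tx": 0.3,"ty": 0,"tz": 0.2,"claw": -1},
  {"ax": 0,"ay": 0.4,"az": 0,"tx": 0.3,"ty": 0,"tz": 0.2,"claw": -1},
  {"ax": 0,"ay": 0.4,"az": 0,"tx": 0.3,"ty": 0,"tz": 0.2,"claw": -1},
  {"ax": 0,"ay": 0.4,"az": 0,"tx": 0.3,"ty": 0,"tz": 0.2,"claw": -1},
  {"ax": 0,"ay": 0.4,"az": 0,"tx": 0.3,"ty": 0,"tz": 0.2,"claw": -1},
  {"ax": 0,"ay": 0.4,"az": 0,"tx": 0.3,"ty": 0,"tz": 0.3,"claw": -1},
  {"ax": 0,"ay": 0.4,"az": 0,"tx": 0.3,"ty": 0,"tz": 0.3,"claw": -1},
])

```text
t: 15.9
eef_pos: [0.4802, -0.0319, 0.1344]
orientation: [[-0.903, 0.223, 0.367], [0.206, 0.975, -0.085], [-0.376, -0.001, -0.927]]
contact_force: [-5.3, 0.1, 0.1]
finger_gap: 0.008
finger_force: 2.1
```

```bash
python3 lid.py;python3 -c "
from way import *
low(np.linspace(.36,.16,10),np.linspace(22,20,10))"
```

```text
t 15.90 x -0.1623 y -0.0005 z 0.1344 Fx -5.21 Fy -1.03 Fz 0.07 q [-0.2564  0.713   0.2376  2.4616  3.2266  0.3878 -1.9837]
comp [288 198  42  42 966] top-left corner 325 238
   angle 0.40 res 1.4 px
[-0.2, 0.0, -0.2, 0.3, 0.1, 0.1] [-0.165, 0.132, 22.0] q [2.4877 3.2341 0.4132] dq 0.03 e 0.0000
[0.0, 0.2, 0.0, 0.3, -0.0, 0.3] [-0.166, 0.128, 21.778] q [2.4909 3.2339 0.4217] dq 0.01 e 0.0000
[0.0, 0.2, 0.0, 0.3, -0.0, 0.3] [-0.167, 0.124, 21.556] q [2.4937 3.2336 0.4299] dq 0.01 e 0.0000
[0.0, 0.2, 0.0, 0.3, 0.0, 0.3] [-0.169, 0.121, 21.333] q [2.4962 3.2335 0.4378] dq 0.01 e 0.0000
[0.0, 0.2, 0.0, 0.2, 0.0, 0.3] [-0.17, 0.117, 21.111] q [2.4983 3.2334 0.4456] dq 0.01 e 0.0000
[-0.0, 0.2, 0.0, 0.2, -0.0, 0.3] [-0.171, 0.113, 20.889] q [2.5002 3.2333 0.4531] dq 0.01 e 0.0000
[-0.0, 0.2, -0.0, 0.2, -0.0, 0.3] [-0.172, 0.109, 20.667] q [2.5017 3.2332 0.4603] dq 0.01 e 0.0000
[0.0, 0.2, 0.0, 0.2, 0.0, 0.3] [-0.173, 0.106, 20.444] q [2.5029 3.2332 0.4672] dq 0.01 e 0.0000
[0.0, 0.2, 0.0, 0.2, -0.0, 0.3] [-0.174, 0.102, 20.222] q [2.5037 3.2333 0.4738] dq 0.01 e 0.0000
[0.0, 0.2, -0.0, 0.2, 0.0, 0.3] [-0.174, 0.098, 20.0] q [2.5042 3.2334 0.48  ] dq 0.01 e 0.0000
```

Request:
carry_out([
  {"ax": 0,"ay": 0.2,"az": 0,"tx": 0.4,"ty": 0,"tz": 0.2,"claw": -1},
  {"ax": 0,"ay": 0.2,"az": 0,"tx": 0.3,"ty": 0,"tz": 0.3,"claw": -1},
  {"ax": 0,"ay": 0.2,"az": 0,"tx": 0.3,"ty": 0,"tz": 0.3,"claw": -1},
  {"ax": 0,"ay": 0.2,"az": 0,"tx": 0.3,"ty": 0,"tz": 0.3,"claw": -1},
  {"ax": 0,"ay": 0.2,"az": 0,"tx": 0.2,"ty": 0,"tz": 0.3,"claw": -1},
  {"ax": 0,"ay": 0.2,"az": 0,"tx": 0.2,"ty": 0,"tz": 0.3,"claw": -1},
])

```text
t: 16.55
eef_pos: [0.4717, -0.0297, 0.1125]
orientation: [[-0.91, 0.222, 0.349], [0.207, 0.975, -0.08], [-0.358, -0.001, -0.934]]
contact_force: [-1.2, 0.0, -0.8]
finger_gap: 0.005
finger_force: 0.9
```

```bash
python3 lid.py;python3 -c "
from way import *
low(np.linspace(.22,-.02,16),np.linspace(21,19,16))"
```

```text
t 16.55 x -0.1711 y -0.0003 z 0.1125 Fx -1.20 Fy -0.26 Fz -0.82 q [-0.2483  0.7687  0.2233  2.4823  3.2229  0.4462 -1.9882]
comp [ 288  199   42   47 1098] top-left corner 324 245
   angle 0.26 res 1.4 px
[-0.1, -0.1, -0.2, 0.2, 0.0, 0.3] [-0.172, 0.108, 21.0] q [2.5084 3.2297 0.4782] dq 0.03 e 0.0000
[0.0, 0.1, -0.0, 0.2, 0.0, 0.2] [-0.173, 0.106, 20.867] q [2.5097 3.2295 0.4844] dq 0.01 e 0.0000
[0.0, 0.1, 0.0, 0.2, 0.0, 0.2] [-0.173, 0.103, 20.733] q [2.5108 3.2293 0.4903] dq 0.01 e 0.0000
[0.0, 0.1, 0.0, 0.1, -0.0, 0.2] [-0.174, 0.1, 20.6] q [2.5117 3.2291 0.496 ] dq 0.01 e 0.0000
[0.0, 0.1, 0.0, 0.1, -0.0, 0.2] [-0.174, 0.097, 20.467] q [2.5123 3.229  0.5015] dq 0.01 e 0.0000
[-0.0, 0.1, -0.0, 0.1, 0.0, 0.2] [-0.175, 0.095, 20.333] q [2.5128 3.2289 0.5069] dq 0.01 e 0.0000
[0.0, 0.1, -0.0, 0.1, -0.0, 0.2] [-0.175, 0.092, 20.2] q [2.5131 3.2288 0.512 ] dq 0.01 e 0.0000
[0.0, 0.1, 0.0, 0.1, 0.0, 0.2] [-0.176, 0.089, 20.067] q [2.5133 3.2287 0.517 ] dq 0.01 e 0.0000
[0.0, 0.1, 0.0, 0.1, 0.0, 0.2] [-0.176, 0.086, 19.933] q [2.5132 3.2286 0.5217] dq 0.01 e 0.0000
[-0.0, 0.1, -0.0, 0.1, -0.0, 0.3] [-0.176, 0.083, 19.8] q [2.5129 3.2286 0.5262] dq 0.01 e 0.0000
[0.0, 0.1, 0.0, 0.1, 0.0, 0.3] [-0.176, 0.081, 19.667] q [2.5125 3.2287 0.5305] dq 0.01 e 0.0000
[-0.0, 0.1, 0.0, 0.1, -0.0, 0.3] [-0.177, 0.078, 19.533] q [2.5118 3.2287 0.5345] dq 0.01 e 0.0000
[0.0, 0.1, 0.0, 0.1, -0.0, 0.3] [-0.177, 0.075, 19.4] q [2.5109 3.2288 0.5384] dq 0.01 e 0.0000
[-0.0, 0.1, 0.0, 0.1, 0.0, 0.3] [-0.177, 0.072, 19.267] q [2.5099 3.2289 0.5419] dq 0.01 e 0.0000
[0.0, 0.1, 0.0, 0.1, -0.0, 0.3] [-0.177, 0.069, 19.133] q [2.5086 3.2291 0.5453] dq 0.01 e 0.0000
[-0.0, 0.1, 0.0, 0.1, 0.0, 0.3] [-0.177, 0.067, 19.0] q [2.5072 3.2292 0.5484] dq 0.01 e 0.0000
```

Request:
carry_out([
  {"ax": 0,"ay": 0.1,"az": 0,"tx": 0.2,"ty": 0,"tz": 0.2,"claw": -1},
  {"ax": 0,"ay": 0.1,"az": 0,"tx": 0.2,"ty": 0,"tz": 0.2,"claw": -1},
  {"ax": 0,"ay": 0.1,"az": 0,"tx": 0.2,"ty": 0,"tz": 0.2,"claw": -1},
  {"ax": 0,"ay": 0.1,"az": 0,"tx": 0.1,"ty": 0,"tz": 0.2,"claw": -1},
  {"ax": 0,"ay": 0.1,"az": 0,"tx": 0.1,"ty": 0,"tz": 0.2,"claw": -1},
  {"ax": 0,"ay": 0.1,"az": 0,"tx": 0.1,"ty": 0,"tz": 0.2,"claw": -1},
  {"ax": 0,"ay": 0.1,"az": 0,"tx": 0.1,"ty": 0,"tz": 0.2,"claw": -1},
])

```text
t: 17.3
eef_pos: [0.4667, -0.0288, 0.0958]
orientation: [[-0.915, 0.222, 0.337], [0.208, 0.975, -0.078], [-0.346, -0.001, -0.938]]
contact_force: [-1.5, 1.1, -1.1]
finger_gap: 0.004
finger_force: 1.7
```

```bash
python3 lid.py
```

```text
t 17.30 x -0.1762 y -0.0004 z 0.0958 Fx -1.70 Fy 0.73 Fz -1.14 q [-0.2421  0.8121  0.2136  2.4929  3.2202  0.4876 -1.9907]
comp [ 289  199   41   52 1189] top-left corner 325 250
   angle 0.14 res 1.1 px
```

Request:
carry_out([
  {"ax": 0,"ay": 0,"az": 0,"tx": 0.1,"ty": 0,"tz": 0.2,"claw": -1},
  {"ax": 0,"ay": 0,"az": 0,"tx": 0.1,"ty": 0,"tz": 0.2,"claw": -1},
  {"ax": 0,"ay": 0,"az": 0,"tx": 0.1,"ty": 0,"tz": 0.2,"claw": -1},
  {"ax": 0,"ay": 0,"az": 0,"tx": 0.1,"ty": 0,"tz": 0.2,"claw": -1},
  {"ax": 0,"ay": 0,"az": 0,"tx": 0.1,"ty": 0,"tz": 0.2,"claw": -1},
  {"ax": 0,"ay": 0,"az": 0,"tx": 0.1,"ty": 0,"tz": 0.2,"claw": -1},
  {"ax": 0,"ay": 0,"az": 0,"tx": 0.1,"ty": 0,"tz": 0.2,"claw": -1},
])

```text
t: 18.05
eef_pos: [0.4652, -0.0284, 0.0803]
orientation: [[-0.915, 0.222, 0.337], [0.208, 0.975, -0.078], [-0.346, -0.001, -0.938]]
contact_force: [-4.1, 2.7, -0.9]
finger_gap: 0.005
finger_force: 2.6
```

```bash
python3 lid.py
```

```text
t 18.05 x -0.1778 y -0.0004 z 0.0803 Fx -4.57 Fy 1.73 Fz -0.90 q [-0.2396  0.8586  0.2087  2.5039  3.2128  0.545  -1.9907]
comp [ 289  200   41   54 1254] top-left corner 327 252
   angle 0.08 res 0.7 px
```

Request:
carry_out([
  {"ax": 0,"ay": 0,"az": 0,"tx": 0.1,"ty": 0,"tz": 0.2,"claw": -1},
  {"ax": 0,"ay": 0,"az": 0,"tx": 0.1,"ty": 0,"tz": 0.2,"claw": -1},
  {"ax": 0,"ay": 0,"az": 0,"tx": 0.1,"ty": 0,"tz": 0.2,"claw": -1},
  {"ax": 0,"ay": 0,"az": 0,"tx": 0.1,"ty": 0,"tz": 0.2,"claw": -1},
  {"ax": 0,"ay": 0,"az": 0,"tx": 0.1,"ty": 0,"tz": 0.2,"claw": -1},
])

```text
t: 18.6
eef_pos: [0.4649, -0.0284, 0.0694]
orientation: [[-0.914, 0.223, 0.339], [0.209, 0.975, -0.078], [-0.348, -0.001, -0.938]]
contact_force: [-3.3, 0.6, 1.7]
finger_gap: 0.004
finger_force: 1.3
```

```bash
python3 lid.py
```

```text
t 18.60 x -0.1781 y -0.0004 z 0.0694 Fx -3.31 Fy -0.13 Fz 1.70 q [-0.2377  0.8916  0.2052  2.5097  3.207   0.5853 -1.9907]
comp [ 289  200   41   57 1294] top-left corner 325 256
   angle 0.00 res 1.6 px
```

Request:
carry_out([
  {"ax": 0,"ay": 0,"az": 0,"tx": 0.1,"ty": 0,"tz": 0.1,"claw": -1},
  {"ax": 0,"ay": 0,"az": 0,"tx": 0.1,"ty": 0,"tz": 0.1,"claw": -1},
  {"ax": 0,"ay": 0,"az": 0,"tx": 0.1,"ty": 0,"tz": 0.1,"claw": -1},
  {"ax": 0,"ay": 0,"az": 0,"tx": 0.1,"ty": 0,"tz": 0.1,"claw": -1},
  {"ax": 0,"ay": 0,"az": 0,"tx": 0.1,"ty": 0,"tz": 0.1,"claw": -1},
])

```text
t: 19.15
eef_pos: [0.4623, -0.0277, 0.0631]
orientation: [[-0.914, 0.223, 0.339], [0.209, 0.975, -0.078], [-0.348, -0.0, -0.937]]
contact_force: [-0.3, 1.2, -0.4]
finger_gap: 0.008
finger_force: 0.0
```

```bash
python3 lid.py; python3 -c "
from way import *
go([(-.183,.057,19),(-.186,.055,18),(-.189,.054,17),(-.192,.054,16),(-.195,.054,15),(-.198,.054,14),(-.202,.054,13),(-.206,.054,12),(-.212,.054,11),(-.218,.06,10),(-.225,.08,9),(-.23,.11,8),(-.23,.15,8)])"
```

```text
t 19.15 x -0.1808 y -0.0004 z 0.0631 Fx -0.55 Fy 1.15 Fz -0.44 q [-0.2381  0.9122  0.2022  2.5196  3.2012  0.6159 -1.9904]
comp [ 289  200   41   57 1294] top-left corner 325 256
   angle 0.00 res 1.6 px
[-0.1, 1.3, -0.2, 0.4, 0.0, 0.5] [-0.183, 0.057, 19.0] q [2.5281 3.2202 0.6003] dq 0.02 e 0.0000
[0.0, 1.0, -0.0, 0.3, 0.0, 0.1] [-0.186, 0.055, 18.0] q [2.5208 3.2268 0.5753] dq 0.03 e 0.0000
[0.0, 1.0, 0.0, 0.3, -0.0, 0.0] [-0.189, 0.054, 17.0] q [2.5133 3.2336 0.5475] dq 0.03 e 0.0000
[-0.0, 1.0, 0.0, 0.3, -0.0, -0.1] [-0.192, 0.054, 16.0] q [2.5056 3.2408 0.5168] dq 0.03 e 0.0000
[0.0, 1.0, 0.0, 0.3, -0.0, -0.1] [-0.195, 0.054, 15.0] q [2.4977 3.2478 0.4864] dq 0.03 e 0.0000
[-0.0, 1.0, 0.0, 0.3, 0.0, -0.1] [-0.198, 0.054, 14.0] q [2.4899 3.2546 0.4563] dq 0.03 e 0.0000
[0.0, 1.0, 0.0, 0.4, -0.0, -0.1] [-0.202, 0.054, 13.0] q [2.485  3.2606 0.4299] dq 0.03 e 0.0000
[-0.0, 1.0, 0.0, 0.4, 0.0, -0.1] [-0.206, 0.054, 12.0] q [2.4801 3.2663 0.4037] dq 0.03 e 0.0000
[-0.0, 1.0, 0.0, 0.6, 0.0, -0.1] [-0.212, 0.054, 11.0] q [2.4813 3.2704 0.3849] dq 0.02 e 0.0000
[-0.0, 1.0, 0.0, 0.5, -0.0, -0.7] [-0.218, 0.06, 10.0] q [2.4808 3.2762 0.348 ] dq 0.04 e 0.0000
[-0.0, 1.0, -0.0, 0.3, 0.0, -2.1] [-0.225, 0.08, 9.0] q [2.4772 3.2846 0.2692] dq 0.08 e 0.0001
[0.0, 1.0, 0.0, 0.0, 0.0, -3.0] [-0.23, 0.11, 8.0] q [2.4574 3.2929 0.1452] dq 0.12 e 0.0001
[0.0, 0.0, 0.0, -0.6, -0.0, -4.0] [-0.23, 0.15, 8.0] q [2.4426 3.3579 0.04  ] dq 0.11 e 0.0057
```

Request:
carry_out([
  {"ax": 0,"ay": 1,"az": 0,"tx": 0.4,"ty": 0,"tz": 0.4,"claw": -1},
  {"ax": 0,"ay": 1,"az": 0,"tx": 0.3,"ty": 0,"tz": 0.1,"claw": -1},
  {"ax": 0,"ay": 1,"az": 0,"tx": 0.3,"ty": 0,"tz": 0,"claw": -1},
  {"ax": 0,"ay": 1,"az": 0,"tx": 0.3,"ty": 0,"tz": -0.1,"claw": -1},
  {"ax": 0,"ay": 1,"az": 0,"tx": 0.3,"ty": 0,"tz": -0.1,"claw": -1},
  {"ax": 0,"ay": 1,"az": 0,"tx": 0.3,"ty": 0,"tz": -0.1,"claw": -1},
  {"ax": 0,"ay": 1,"az": 0,"tx": 0.4,"ty": 0,"tz": -0.1,"claw": -1},
  {"ax": 0,"ay": 1,"az": 0,"tx": 0.4,"ty": 0,"tz": -0.1,"claw": -1},
  {"ax": 0,"ay": 0,"az": 0,"tx": 0.5,"ty": 0,"tz": -0.1,"claw": -1},
  {"ax": 0,"ay": 0,"az": 0,"tx": 0,"ty": 0,"tz": 0,"claw": -1},
])

```text
t: 20.2
eef_pos: [0.4308, -0.0207, 0.0553]
orientation: [[-0.953, 0.223, 0.206], [0.217, 0.975, -0.048], [-0.212, -0.001, -0.977]]
contact_force: [-0.8, -0.6, -0.4]
finger_gap: 0.009
finger_force: 0.0
```

```bash
python3 lid.py; python3 -c "
from way import *
go([(-.214,.06,13),(-.218,.08,14),(-.22,.11,16),(-.22,.14,19),(-.22,.17,22),(-.22,.20,25)])"
```

```text
t 20.20 x -0.2130 y -0.0004 z 0.0553 Fx -0.64 Fy -0.71 Fz -0.39 q [-0.1986  0.8805  0.15    2.4801  3.2509  0.4174 -2.0139]
comp [ 289  200   41   57 1292] top-left corner 325 256
   angle 0.00 res 1.6 px
[-0.1, -0.8, -0.2, 0.0, 0.0, -0.5] [-0.214, 0.06, 13.0] q [2.5202 3.2527 0.4548] dq 0.04 e 0.0000
[0.0, -1.0, -0.0, -0.1, -0.0, -2.0] [-0.218, 0.08, 14.0] q [2.5428 3.2477 0.4456] dq 0.05 e 0.0000
[0.0, -2.0, -0.0, -0.5, 0.0, -3.0] [-0.22, 0.11, 16.0] q [2.56   3.2372 0.4156] dq 0.08 e 0.0016
[0.0, -3.0, 0.0, -0.8, -0.0, -2.9] [-0.22, 0.14, 19.0] q [2.56   3.2131 0.3708] dq 0.08 e 0.0082
[0.0, -3.0, 0.0, -1.0, -0.0, -2.8] [-0.22, 0.17, 22.0] q [2.56   3.1816 0.3287] dq 0.08 e 0.0130
[0.0, -3.0, 0.0, -1.1, -0.0, -2.8] [-0.22, 0.2, 25.0] q [2.56   3.146  0.2904] dq 0.08 e 0.0160
```

Request:
carry_out([
  {"ax": 0,"ay": 0,"az": 0,"tx": -0.2,"ty": 0,"tz": -1.5,"claw": -1},
  {"ax": 0,"ay": 0,"az": 0,"tx": -0.2,"ty": 0,"tz": -1.5,"claw": -1},
  {"ax": 0,"ay": 0,"az": 0,"tx": -0.2,"ty": 0,"tz": -1.5,"claw": -1},
  {"ax": 0,"ay": 0,"az": 0,"tx": -0.2,"ty": 0,"tz": -1.5,"claw": -1},
  {"ax": 0,"ay": 0,"az": 0,"tx": 0,"ty": 0,"tz": 0,"claw": -1},
  {"ax": 0,"ay": 0,"az": 0,"tx": 0,"ty": 0,"tz": 0,"claw": -1},
])

```text
t: 20.85
eef_pos: [0.4273, -0.0196, 0.1156]
orientation: [[-0.952, 0.222, 0.208], [0.217, 0.975, -0.048], [-0.214, -0.0, -0.977]]
contact_force: [-1.1, 0.2, 0.2]
finger_gap: 0.005
finger_force: 0.0
```

```bash
python3 lid.py; python3 -c "
import cv2;s=cv2.imread('last.png')[120:320,210:450];cv2.imwrite('pics/e.png',cv2.resize(s,None,fx=3,fy=3,interpolation=cv2.INTER_CUBIC))"
```

```text
t 20.85 x -0.2167 y -0.0000 z 0.1156 Fx -1.15 Fy -0.09 Fz 0.16 q [-0.206   0.7089  0.1502  2.4644  3.2666  0.2324 -2.0214]
comp [ 289  200   41   57 1293] top-left corner 325 256
   angle 0.00 res 1.6 px
```

View pics/e.png

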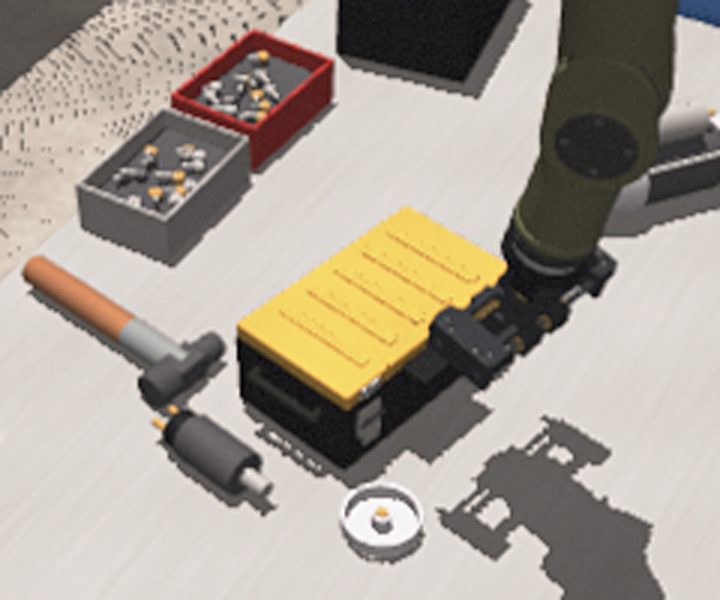

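The lid lies flat on the case with its front left corner at about (350,400) in the crop. The gripper stands clear in front, and the other things lie where they were.

```bash
python3 -c "
from station import env
print(env.job_done())"
```

```text
the job is handed in; nothing more can be done
None
```

The lid was tipped off its stop, caught on the closed finger, let down gently until it measured fully shut with no force left on the finger, and the finger was taken clear before I handed the job in at about 21 s; no verdict came back.

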